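Gauge the depth of a tilted bore and hold the reading under the magnifier

TASK

The black-handled alignment plug is still in the bore of the brass sleeve in the tilted vice: pull it out and lay it back in its own slot of the wooden rack, the empty one it fits. Then take the aluminium-handled depth gauge from the rack, push it down the bore until its collar stops on the sleeve's mouth so that the brass feeler takes the depth, draw it out again without disturbing the feeler, and hold the gauge level across behind the bench magnifier's lens, its tip in the middle of the view. Finish while still holding it there, touching nothing else with it, and leave the small things standing about where they are.

Things in the scene. Friction and masses are not known exactly. Their poses are not given: they have to be found in the camera images.
- sleeve: Brass sleeve, 30 mm across, 67 mm long, clamped fixed in a grey tilting vice (its screw towards the sleeve's -y side). Origin: middle of the open mouth. x runs down the bore, 30 degrees below level; y level; z square to both, upward. Bore 13 mm wide, 59 mm deep, flat blind end. Vice jaws begin 25 mm down from the mouth and stand 17 mm above the axis. Mouth about 101 mm above the desk.
- plug: Alignment plug, 115 mm long, starts in the sleeve, flange on the mouth, and lifts straight out along the bore. Origin: on its axis, at the flange's stop face. +x towards its tip: steel shank 11 mm across, 35 mm long. Towards -x: flange 26 mm across, 8 mm thick, then a black square handle 22 x 22 mm from x = -8 to -80 mm, sides square to y and z. About 110 g.
- gauge: Depth gauge, starts lying level in the rack's middle slot. Origin: on its axis, at the collar's stop face. +x towards its tip: steel rod 10 mm across, 54 mm long, last 4.5 mm tapered, then the brass feeler, 5 mm across. Towards -x: collar 24 mm across, 6 mm thick, neck to -13 mm, square aluminium handle 14 x 14 mm from x = -12 to -84 mm, sides square to y and z. About 90 g.
- gauge_nose (a point): The end of the gauge's steel rod, on its axis, where the feeler comes out: 54 mm from the gauge's origin along its x. Axes as the gauge's.
- feeler (a joint): How far the gauge's feeler is pushed back into the rod, m. It stands out 10 mm at 0 and goes in at most 9 mm. Friction (1.5 N) keeps it where it is left. At the start 0 to 0.002; with the collar seated on the sleeve, the bore's end pushes it to about 0.005.
- rack: Wooden rest rack, fixed, 108 x 208 mm: base 10 mm thick and two notched boards, each 8 mm thick, 46 mm high, centred at x = -42 and +42 mm; open between. Origin under its middle, z up; tools lie along x, tips to +x, axes 42 mm up, in three slots 74 mm apart: plug's at y = -74 (notches 26 and 14 mm wide), gauge's at y = 0 (18 and 13 mm), a narrow spare one at y = +74 (10 mm, empty).
- plug_slot (a point): Where the plug's origin belongs in the rack: on the axis of its slot, x = 30, y = -74, z = 42 mm in the rack's frame; axes as the rack's. The plug's flange then lies 8 mm short of the board at x = +42.
- magnifier: Bench magnifier on a small cast tray, fixed: tray 66 x 86 mm, 18 mm high, post 102 mm high on the robot's side, round tilted lens about 72 mm across in a ring, its middle 112 mm up, its top 146 mm up. Origin under the tray; its own axes are of no use, go by reading_point.
- reading_point (a point): The middle of the view behind the lens: 45 mm beyond the lens's middle on its axis, about 89 mm above the desk, on the side away from the robot. x along the line of sight through the lens (away from the robot, 30 degrees downward), y level, across the view (to the left), z square to both, upward.
- architect_lamp: Black desk lamp, part of the room, never moves. Its thin lower arm leans up from a clamp at x 0.33, y 0.77, z 0.09 m to an elbow at x 0.39, y 0.47, z 0.49 m; the upper arm runs level from there (z 0.5) to the shade over x 0.72 to 0.92, y 0.20 to 0.40 m, lowest point z 0.35. A hand that starts on the left should first draw back towards the base, then swing across.
- eye_loupe: Small black eye loupe, 34 mm across, 28 mm high, to be left alone. Origin under its middle.
- ring_cup: Small cream cup, 44 mm across, 28 mm high, to be left alone. Origin under its middle.
- cream_tin: Small cream-coloured tin, 27 mm across, 21 mm high, to be left alone. Origin under its middle.
Things that resemble listed ones, but are neither listed nor needed, are in the scene too. What is meant by the plug is not turquoise, and is the larger of those in its own colour.

How it is judged (in metres and radians):
On the way, in this order (a step that is already met when the one before it is completed fails the run):
1. the plug lies in its own slot of the rack, let go (x of plug in the frame of plug_slot between -0.012 and 0.012 m and y of plug in the frame of plug_slot between -0.004 and 0.004 m and z of plug in the frame of plug_slot between -0.004 and 0.003 m and angle between the x axis of plug and the x axis of plug_slot, either way round below 0.08 rad and contact force between plug and the fingers below 0.05 N and linear speed of plug below 0.02 m/s), for 0.2 s.
2. the gauge is down the bore, its collar stopped on the mouth (within 2 mm) and the feeler pushed back by the bore's end (x of gauge in the frame of sleeve above -0.002 m and distance between gauge and sleeve below 0.004 m and angle between the x axis of gauge and the x axis of sleeve, either way round below 0.08 rad and value of joint feeler between 0.003 and 0.0068 m), for 0.2 s.
3. the gauge is drawn right out of the bore (x of gauge_nose in the frame of sleeve below -0.012 m), for 0.1 s.
At the end, for the whole second after the job is handed in: Gauge held still, touching only the gripper, level within 0.1 rad, across the view within 0.35 rad, nose within 15 mm of the lens axis and 25 mm along it of the reading point; feeler still 3 to 6.8 mm in; plug let go in its own slot, within 12 mm along and 4 mm across (all of step 1 and value of joint feeler between 0.003 and 0.0068 m and x of gauge_nose in the frame of reading_point between -0.025 and 0.025 m and y of gauge_nose in the frame of reading_point between -0.015 and 0.015 m and z of gauge_nose in the frame of reading_point between -0.015 and 0.015 m and angle between gauge's own x axis and vertical between 1.4708 and 1.6708 rad and angle between the x axis of gauge and the y axis of reading_point, either way round below 0.35 rad and contact force between the fingers and gauge above 1.5 N and contact force between gauge and magnifier below 0.05 N and contact force between gauge and rack below 0.05 N and contact force between gauge and sleeve below 0.05 N and height (world z) of gauge above 0.06 m and linear speed of gauge below 0.02 m/s); the arm keeps its last pose, push and grip.
It fails at once if the loupe, the cup or the tin is pushed more than 2 cm or tipped (distance of any of eye_loupe, ring_cup, cream_tin from where it was at the start of the episode above 0.02 m or angle between any of eye_loupe, ring_cup, cream_tin's own z axis and vertical above 0.5 rad).
It also fails if it takes over 61 s, if anything falls off the work surface, if the arm or the gripper's body presses on something with over 40 N, if the wrist force passes 120 N, or if a joint passes its speed limit or range.

ROBOT

A 7-joint arm with a two-finger parallel gripper is mounted at the origin on a cart in front of the work surface, level with it; the furniture and walls round the work are solid. World frame = base frame: x ahead of the robot, y to its left, z up, the work surface at z = 0. Lengths are in mm, angles in degrees, forces in N, time in s.
With the tool pointing down it reaches from about 425 to 875 mm from the base axis. Payload 4.7 kg.
Tool frame: the origin (TCP) lies at the very end of the fingers, on their centre line; the grasp point (between the pads) lies bot.hold_point_z behind it (bot.hold_point_z is the distance from the TCP to the grasp point, in mm); z points along the fingers, y is the line along which they close (so a half turn about z gives the same grasp; the last joint's range is limited). The gripper opens to 87 mm and grips with 3 to 60 N. Pads are 19 mm wide; open, the fingers measure 117 mm over their backs; the gripper's body (75 mm by 190 mm) begins 51 mm behind the grasp point.
Start: joints at [-67.832, 18.392, -4.016, 83.108, 1.295, 78.541, -3.26], TCP at [236.774, 605.362, 222.587] pointing down, gripper open.
Joint ranges: [-163.93, 163.93], [-17.29, 119.83], [-79.2, 71.16], [3.27, 140.29], [-89.18, 269.18], [5.43, 117.66], [-154.24, 154.24]. Speed limits (degrees/s): [147.25, 147.25, 180, 180, 180, 180, 180].

INTERFACE

Orientations are given as a 3x3 rotation matrix whose columns are the frame's x, y, z axes.
In Python, from workcell import bot, capture gives the robot as it stands.
- The arm moves only by the shell command python3 -m creep 'ROWS' [FORCE]. ROWS is a JSON object whose one key "targets" holds a list of rows, each a list of 3 entries, a list of its own where there are three numbers: the turn, a rotation vector about the tool's x, y, z in units of 8 degrees (1.0 is 8 degrees), then the shift along the tool's x, y, z in units of 40 mm (1.0 is 40 mm), then the finger opening in mm, from 0 to 87. A call has exactly 8 rows; each row shifts and turns the commanded pose from where the row before left it, along the tool's axes as they then stand; what a row does not reach is not made up. A row lasts 1/10 s, in which the tool goes at most 50 mm and 8.59 degrees, less where a joint would pass 70% of its speed; a pose out of reach is approached as far as the arm can. A call is refused whole if a number of a shift passes 1 or a number of a turn 1, either way. A call with a gripper value outside its range is refused whole. The fingers move at their own pace and stop on an object; FORCE is the grip in N (left out, the last holds). Time passes only in rows, so rows that do not move let the fingers close, or fill a call up. It gives the time, the measured TCP pose, the force, the opening and the grip force at its end, in the units of the state.
- bot.get_obs(): the state, without advancing time (a new reading comes with each control period).
- capture(name): name is "scene" or "top" or "wrist"; returns a dict with "frame" (400x640x3 uint8, blue, green, red), "depth" (400x640 float32, mm along the optical axis (not along the pixel's ray), 0 where there is no reading), "fov_y" (degrees; the focal length in pixels is half the picture's height over the tangent of half this angle, whatever the lens; pixels are square), "cx", "cy" (the principal point, pixels), "world_from_camera" (4x4, takes a point from camera to world coordinates). Camera axes: x right, y down, z forward; pixel columns grow to the right and rows downward; lengths in mm; the calibration is good to about 2 mm. A picture is of the moment at which its call begins.
- bot.sign_off(): hands the job in; it is judged then, once.
The state is a dict: "clock": time; "joint_pos": joint angles; "qd": joint speeds; "joint_efforts": joint torques, N m; "tool_pos": TCP position; "eef_rot": TCP orientation; "wrist_force": force on the tool from outside, world axes, zero at the start; "ft_torque": the same for the moment, N m; "opening": opening from 0.0 (shut) to 1.0 (fully open); "finger_force": force on a finger pad.
Only numpy, scipy, OpenCV 4.12 (cv2) and the standard library are available. Lean on these libraries where they do the work, as an engineer would, in place of code of your own. Each camera call takes 0.05 s, during which the arm holds its last target. There are 200 camera calls.

## Working session

There is one attempt and no reset: what is moved stays moved. The work goes in short steps, Python scripts to look and compute and a shell command to move; the robot and the scene stay as the last step left them, time stands still between calls to the robot, and variables do not carry over. Pictures are saved under pics/ and viewed, at most 10 in all, crops included, and the job is handed in when it is done.

```bash
ls; mkdir -p pics; cat > h.py <<'E'
import numpy as np, cv2, pickle
from workcell import bot, capture
def grab(n):
    c=capture(n); pickle.dump(c,open(f'{n}.pkl','wb')); return c
def load(n): return pickle.load(open(f'{n}.pkl','rb'))
def f(c): return 200/np.tan(np.radians(c['fov_y']/2))
def cloud(c):
    d=c['depth']; v,u=np.mgrid[:400,:640]; k=f(c)
    P=np.stack([(u-c['cx'])/k*d,(v-c['cy'])/k*d,d,np.ones_like(d)],-1)
    W=P@np.array(c['world_from_camera']).T
    W=W[...,:3]; W[d<=0]=np.nan
    return W
def proj(c,p):
    q=np.linalg.inv(np.array(c['world_from_camera']))@np.append(p,1); k=f(c)
    return q[0]/q[2]*k+c['cx'], q[1]/q[2]*k+c['cy']
E
python3 - <<'E'
from h import *
np.set_printoptions(precision=2,suppress=True)
for n in('scene','top'):
    c=grab(n); cv2.imwrite(f'pics/{n}0.png',c['frame'] if 0 else cv2.resize(c['frame'],(800,500))); print(n,c['fov_y'],c['cx'],c['cy'],np.array(c['world_from_camera']),(c['depth']>0).mean())
o=bot.get_obs(); print(o,bot.hold_point_z)
E
```

```text
pics
scene 56.77616198228056 315.81023945952137 194.11938877002933 [[   0.78   -0.48    0.39  113.65]
 [  -0.62   -0.61    0.49 -497.9 ]
 [  -0.     -0.63   -0.78  912.32]
 [   0.      0.      0.      1.  ]] 0.9962890625
top 48.2267838753432 314.66734743822025 197.10507421026628 [[   0.02   -0.99    0.14  341.23]
 [  -1.     -0.02   -0.     47.01]
 [   0.     -0.14   -0.99 1321.81]
 [   0.      0.      0.      1.  ]] 0.99599609375
{'clock': 0.1, 'joint_pos': array([-67.83,  18.43,  -4.02,  83.17,   1.3 ,  78.54,  -3.26]), 'qd': array([ 0.05, -0.13, -0.06, -0.25, -0.11, -0.04, -0.02]), 'joint_efforts': array([ -0.  , -49.26,  -0.41, -31.34,  -0.06,   0.04,   0.  ]), 'tool_pos': array([236.62, 604.87, 221.59]), 'eef_rot': array([[-0.93,  0.36, -0.  ],
       [ 0.36,  0.93, -0.  ],
       [-0.  , -0.  , -1.  ]]), 'wrist_force': array([-0.49,  0.08, -0.66]), 'ft_torque': array([ 0.  , -0.02, -0.03]), 'finger_force': 0.0, 'opening': 0.9996098853160942} 18.700000000000003
```

View pics/scene0.png

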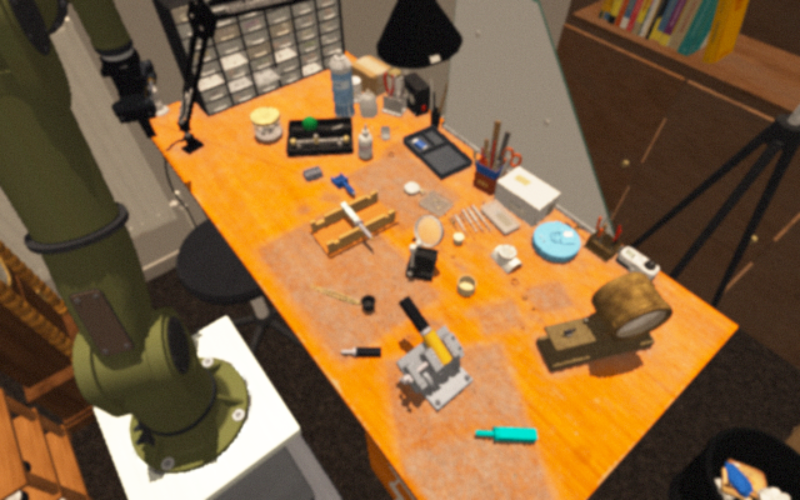

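View pics/top0.png

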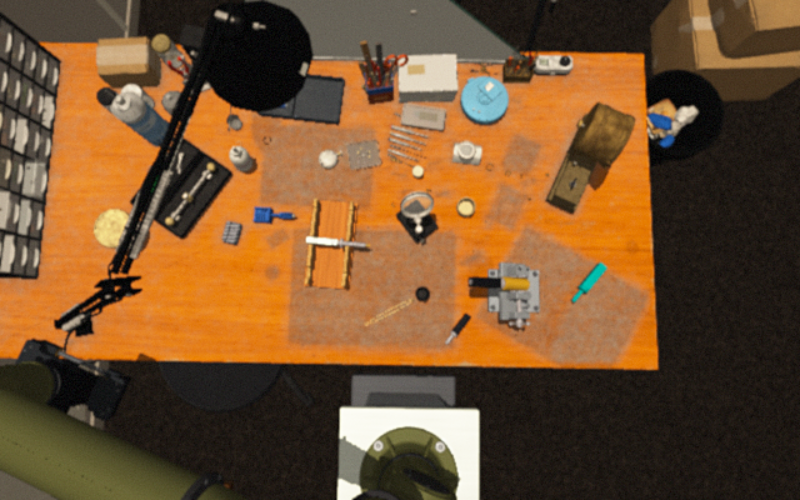

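The scene view shows the plug in the sleeve at (428,325), the rack at (352,225), the magnifier at (427,245), the small black decoy at (362,352) and the turquoise one at (510,435). In the top view the rack is at (330,243), the plug and sleeve at (500,283), the magnifier at (417,213), the loupe at (422,294), the cup at (466,207) and the tin at (418,172).

```bash
python3 - <<'E'
from h import *
np.set_printoptions(precision=1,suppress=True)
def axis(P):
    m=np.median(P,0); P=P[np.linalg.norm(P-m,axis=1)<90]; m=P.mean(0); u,s,vt=np.linalg.svd(P-m,full_matrices=False); 
    t=(P-m)@vt[0]; return m,vt[0],np.percentile(t,[1,99]),len(P)
for n,rois in (('top',dict(rack=(235,155,300,235),slv=(370,205,440,265),mag=(310,140,355,200))),('scene',dict(rack=(245,145,320,205),slv=(315,230,380,330),mag=(320,165,360,230)))):
    c=load(n); W=cloud(c); hsv=cv2.cvtColor(c['frame'],cv2.COLOR_BGR2HSV)
    H,S,V=[hsv[...,i].astype(int) for i in range(3)]
    def roi(k):
        m=np.zeros((400,640),bool); a=rois[k]; m[a[1]:a[3],a[0]:a[2]]=1; return m&np.isfinite(W[...,2])
    # desk check
    dk=W[280:285,330:335] if n=='top' else W[200:205,250:255]
    print(n,'desk z',np.nanmedian(dk[...,2]))
    m=roi('rack')&(W[...,2]>36)&(S>110); P=W[m]; 
    r=cv2.minAreaRect(P[:,:2].astype(np.float32)); print('rack boards',r,len(P),np.percentile(P[:,2],[50,95]))
    m=roi('rack')&(W[...,2]>36)&(S<80); print('gauge',*axis(W[m]))
    m=roi('slv')&(W[...,2]>85)&(V<60); print('handle',*axis(W[m]))
    m=roi('slv')&(W[...,2]>60)&(S>140)&(V>110)&(H>15)&(H<35); print('sleeve',*axis(W[m]))
    m=roi('mag')&(W[...,2]>70); P=W[m]; print('mag',*axis(P),P.min(0),P.max(0))
    m=roi('mag')&(W[...,2]>10)&(W[...,2]<30)&(V<90); P=W[m]; print('tray',cv2.minAreaRect(P[:,:2].astype(np.float32)),len(P))
c=load('top');W=cloud(c)
for k,(u,v) in dict(loupe=(422,294),cup=(466,207),tin=(418,172),decoy=(458,328)).items():
    print(k,W[int(v/1.25),int(u/1.25)])
a=load('top')['frame'][130:270,225:445]; b=load('scene')['frame'][140:340,235:395]
cv2.imwrite('pics/crops.png',np.hstack([cv2.resize(a,(440,280)),np.zeros((280,10,3),np.uint8),cv2.resize(b,(224,280))]))
E
```

```text
top desk z -0.4910114543790769
rack boards ((524.002685546875, 171.40460205078125), (139.25743103027344, 198.7423553466797), 85.90799713134766) 353 [44.8 49.7]
gauge [525.  186.8  47.2] [-0.1 -1.  -0. ] [-59.5  72.8] 212
handle [ 431.9 -153.5  128.1] [0.  0.9 0.4] [-34.3  33.8] 165
sleeve [ 433.2 -224.3   96.4] [-0.   0.9  0.5] [-33.9  30.3] 180
mag [595.8  -3.7 114.1] [-0.7 -0.1 -0.7] [-38.7  48.6] 520 [542.4 -39.8  80.3] [625.5  32.4 149.7]
tray ((580.7596435546875, -10.690788269042969), (90.98102569580078, 65.14974975585938), 35.96666717529297) 157
scene desk z -0.8934131912300245
rack boards ((521.3885498046875, 169.5075225830078), (144.23924255371094, 198.71063232421875), 85.38907623291016) 339 [43.  47.1]
gauge [522.7 181.6  46.3] [-0.1 -1.  -0. ] [-59.5  71.9] 139
handle [ 428.3 -159.2  126.9] [-0.   0.9  0.4] [-31.5  31.8] 203
sleeve [ 430.9 -229.1   94.7] [-0.1  0.9  0.5] [-34.4  31.3] 290
mag [593.3  -9.5 111.4] [-0.8  0.  -0.7] [-39.6  55.7] 573 [539.5 -45.3  70.3] [624.7  27.6 145.7]
tray ((583.2469482421875, -14.446220397949219), (85.89591217041016, 60.6634635925293), 36.45862579345703) 124
loupe [411.8 -22.1   9. ]
cup [ 625.7 -126.4   -3.5]
tin [704.3  -9.5  19.5]
decoy [ 335.  -106.1   19.2]
```

View pics/crops.png

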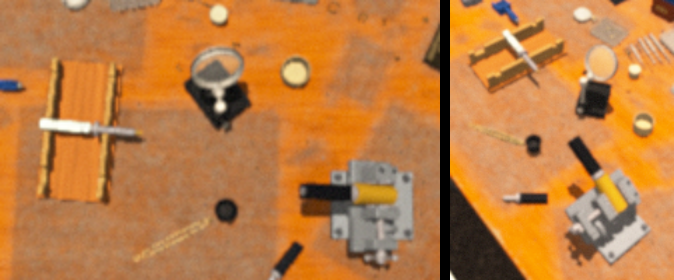

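The crops show the gauge in the middle slot with its tip towards world -y, and the plug's handle pointing to world +y and up. I'll draw back first, then swing towards the rack.

```bash
python3 -m creep '{"targets":[[[0,0,0],[0,-1,0],87],[[0,0,0],[0,-1,0],87],[[0,0,0],[0,-1,0],87],[[0,0,0],[0,-1,0],87],[[0,0,0],[0,-1,0],87],[[0,0,0.64],[-1,0,-0.2],87],[[0,0,0.64],[-1,0,-0.2],87],[[0,0,0.64],[-1,0,-0.2],87]]}' && python3 -m creep '{"targets":[[[0,0,0.64],[-1,0,-0.2],87],[[0,0,0.64],[-1,0,-0.2],87],[[0,0,0.64],[-1,0,-0.2],87],[[0,0,0.64],[-1,0,-0.2],87],[[0,0,0.64],[-1,0,-0.2],87],[[0,0,0.64],[-1,0,-0.2],87],[[0,0,0],[0,1,0],87],[[0,0,0],[0,0,0],87]]}'
python3 - <<'E'
from h import *
np.set_printoptions(precision=3,suppress=True)
c=grab('wrist'); cv2.imwrite('pics/w1.png',c['frame']); print(c['fov_y'],c['cx'],c['cy']); print(np.array(c['world_from_camera'])); o=bot.get_obs(); print(o['tool_pos'],o['eef_rot'],o['joint_pos'])
E
```

```text
clock: 0.9
tool_pos: [271.9, 364.8, 246.7]
eef_rot: [[-0.8, 0.6, 0.0], [0.6, 0.8, 0.0], [-0.0, 0.0, -1.0]]
wrist_force: [0.2, 0.5, 0.0]
opening: 1.001
finger_force: 0.0
clock: 1.7
tool_pos: [464.8, 200.4, 293.4]
eef_rot: [[-0.381, 0.925, 0.0], [0.925, 0.381, -0.001], [-0.001, 0.0, -1.0]]
wrist_force: [-0.4, 0.6, -0.4]
opening: 0.997
finger_force: 0.0
65.60717499594307 325.49691838542486 195.98114936408294
[[  0.925   0.363   0.113 433.786]
 [  0.381  -0.882  -0.276 276.39 ]
 [ -0.      0.299  -0.954 456.825]
 [  0.      0.      0.      1.   ]]
[462.743 200.612 293.328] [[-0.382  0.924 -0.002]
 [ 0.924  0.382 -0.002]
 [-0.001 -0.002 -1.   ]] [-45.329  -1.397  18.58   97.484   0.485  83.961  -4.323]
```

View pics/w1.png

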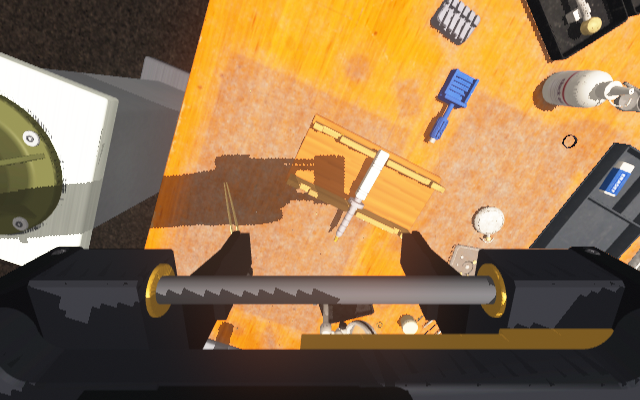

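The wrist view shows the rack at (365,175) with the gauge along (372,190), pointing down-left. The image's up direction is tool +x. Next I'll swing to the sleeve and tilt the tool 30°.

```bash
python3 -m creep '{"targets":[[[0,0,0.7],[-1,0,0],87],[[0,0,0.7],[-1,0,0],87],[[0,0,0.7],[-1,0,0],87],[[0,0,0.7],[-1,0,0],87],[[0,0,0],[-1,0,0],87],[[0,0,0],[-1,0,0],87],[[0,0,0],[-1,0,0],87],[[0,0,0],[-1,0,0],87]]}' && python3 -m creep '{"targets":[[[0,0,0],[-1,0,0],87],[[0,0,0],[-1,0,0],87],[[0,0,0],[-1,0,0],87],[[0,0.75,0],[0,0,0],87],[[0,0.75,0],[0,0,0],87],[[0,0.75,0],[0,0,0],87],[[0,0.75,0],[0,0,0],87],[[0,0.75,0],[0,0,0],87]]}'
cat >> h.py <<'E'
from scipy.spatial.transform import Rotation as Ro
def go(p,R=None):
    "print what is missing, in move units: turn first, then shift in tool axes after that turn"
    o=bot.get_obs(); R0=np.array(o['eef_rot']); R=R0 if R is None else np.array(R)
    t=np.degrees(Ro.from_matrix(R0.T@R).as_rotvec())/8
    s=R.T@(np.array(p)-o['tool_pos'])/40
    print('turn units',t.round(2),'shift units',s.round(3),'clock',o['clock'])
def sframe(yaw,tilt=30):
    a,b=np.radians(yaw),np.radians(tilt)
    h=np.array([np.sin(a),-np.cos(a),0]); x=h*np.cos(b)-np.array([0,0,np.sin(b)])
    y=np.cross([0,0,1],h); return np.stack([x,y,np.cross(x,y)],1)
def grip(S): return S@np.diag([-1,1,-1])
E
python3 - <<'E'
from h import *
np.set_printoptions(precision=3,suppress=True)
o=bot.get_obs(); print(o['joint_pos'],o['tool_pos'])
S=sframe(0); print(S); go(np.array([431,-194,101])+S@[10,0,91],grip(S))
E
```

```text
clock: 2.55
tool_pos: [500.4, -114.1, 294.4]
eef_rot: [[-0.005, 1.0, -0.0], [1.0, 0.005, 0.001], [0.001, -0.0, -1.0]]
wrist_force: [0.4, 0.7, 1.2]
opening: 0.999
finger_force: 0.0
clock: 3.35
tool_pos: [501.7, -232.6, 295.0]
eef_rot: [[-0.004, 1.0, -0.001], [0.863, 0.004, 0.505], [0.505, 0.001, -0.863]]
wrist_force: [0.5, 0.7, -0.6]
opening: 1.002
finger_force: 0.0
[  2.648  22.9    47.044  82.136 -36.436 105.32   48.631] [ 501.708 -232.587  294.952]
[[ 0.     1.     0.   ]
 [-0.866  0.    -0.5  ]
 [-0.5   -0.     0.866]]
turn units [-0.01 -0.04  0.03] shift units [-1.839 -1.768  2.407] clock 3.35
```

```bash
python3 -m creep '{"targets":[[[0,0,0],[-0.4,-0.45,0.6],87],[[0,0,0],[-0.4,-0.45,0.6],87],[[0,0,0],[-0.4,-0.45,0.6],87],[[0,0,0],[-0.4,-0.42,0.6],87],[[0,0,0],[-0.24,0,0],87],[[0,0,0],[0,0,0],87],[[0,0,0],[0,0,0],87],[[0,0,0],[0,0,0],87]]}'
python3 - <<'E'
from h import *
np.set_printoptions(precision=3,suppress=True)
c=grab('wrist'); cv2.imwrite('pics/w2.png',c['frame']); o=bot.get_obs(); print(o['joint_pos'],o['tool_pos'])
E
```

```text
clock: 4.15
tool_pos: [432.4, -249.6, 175.9]
eef_rot: [[-0.005, 1.0, -0.0], [0.867, 0.004, 0.499], [0.499, 0.002, -0.867]]
wrist_force: [1.2, -0.3, 0.1]
opening: 1.004
finger_force: 0.0
[  4.308  22.519  47.76   97.06  -33.75   93.869  59.366] [ 432.148 -249.574  175.71 ]
```

View pics/w2.png

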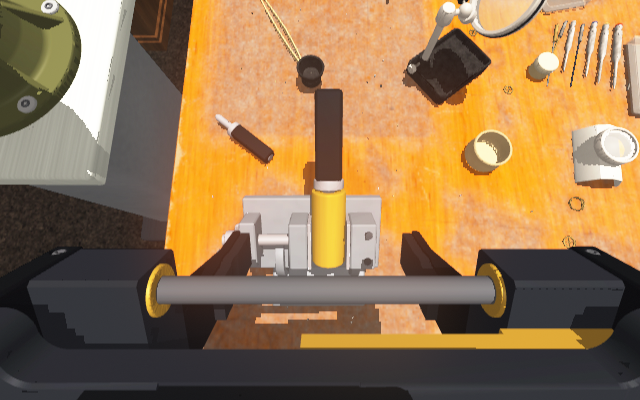

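The wrist view shows the black handle at columns 316-342, rows 90-180. The flange is at about row 185 and the brass sleeve below it from row 191. The handle is nearly aligned with the image vertical.

```bash
python3 - <<'E'
from h import *
np.set_printoptions(precision=2,suppress=True)
c=load('wrist'); W=cloud(c); hsv=cv2.cvtColor(c['frame'],cv2.COLOR_BGR2HSV); H,S,V=[hsv[...,i].astype(int) for i in range(3)]
m=np.zeros((400,640),np.uint8); m[80:190,305:355]=1
m&=((W[...,2]>75)&(V<90)).astype(np.uint8)
P=W[m>0]; mm=P.mean(0); u,s,vt=np.linalg.svd(P-mm,full_matrices=False); print('handle top',mm,vt[0],vt[2],s)
# row centre line, world x mid per row
E=[]
for v in range(95,176,4):
    cs=np.flatnonzero(m[v]); E.append(np.r_[(W[v,cs[0]]+W[v,cs[-1]])/2, cs[0],cs[-1],np.linalg.norm(W[v,cs[-1]]-W[v,cs[0]])])
E=np.array(E); print(E[::5]); 
d=np.polyfit(E[:,1],E[:,0],1),np.polyfit(E[:,1],E[:,2],1); print('dx/dy',d[0],'dz/dy',d[1])
# brass
b=np.zeros((400,640),bool); b[186:262,300:355]=1; b&=(H>18)&(H<35)&(S>130)&(W[...,2]>50)
Q=W[b]; print('brass',Q.mean(0))
for v in range(192,260,10):
    cs=np.flatnonzero(b[v]); print(v,cs[[0,-1]],W[v,cs].mean(0),W[v,cs[len(cs)//2]])
for v in range(170,200): print(v,c['frame'][v,329],W[v,329], end=';')
print([np.round(W[v,329],1) for v in range(84,96)])
E
```

```text
handle top [ 434.13 -148.32  134.31] [0.01 0.91 0.42] [-0.01 -0.42  0.91] [599.6  257.73  31.7 ]
[[ 434.1  -130.69  141.26  315.    341.     20.14]
 [ 434.18 -144.58  135.51  315.    341.     20.36]
 [ 434.31 -158.42  128.81  315.    341.     20.66]
 [ 434.84 -172.92  122.62  316.    341.     20.26]
 [ 425.14 -187.77  116.15  316.    317.      1.92]]
dx/dy [  0.07 444.84] dz/dy [  0.45 199.96]
brass [ 435.07 -227.15   98.41]
192 [312 345] [ 435.01 -200.18  108.79] [ 440.39 -200.19  108.91]
202 [312 345] [ 435.03 -208.65  108.91] [ 435.41 -209.12  111.21]
212 [313 345] [ 435.52 -216.28  104.84] [ 435.46 -216.93  108.64]
222 [313 344] [ 435.04 -224.    100.34] [ 434.71 -224.48  103.84]
232 [313 343] [ 434.79 -231.94   96.24] [ 434.77 -232.26   99.29]
242 [313 344] [ 435.3  -239.93   90.96] [ 435.68 -240.19   94.63]
252 [313 343] [ 434.94 -248.18   86.62] [ 434.89 -248.35   90.77]
170 [50 62 93] [ 435.27 -184.32  118.85];171 [49 61 92] [ 435.28 -184.83  117.8 ];172 [50 62 93] [ 435.29 -185.49  117.17];173 [49 61 92] [ 435.28 -186.54  117.87];174 [50 61 93] [ 435.29 -187.29  117.56];175 
[... 765 characters left out ...]
105.86];193 [ 79 161 212] [ 435.39 -201.79  112.06];194 [ 59 192 241] [ 435.35 -203.34  115.11];195 [ 69 220 251] [ 435.35 -204.19  115.22];196 [ 72 227 252] [ 435.34 -205.14  115.79];197 [ 68 218 250] [ 435.39 -205.24  112.5 ];198 [ 67 214 249] [ 435.37 -206.29  113.53];199 [ 67 213 249] [ 435.38 -207.06  113.26];[array([436.5, -32. ,   1.1]), array([436.5, -33.8,   1.6]), array([436.5, -34.9,   1.1]), array([436.5, -36.2,   0.9]), array([ 434.8, -125.9,  143.3]), array([ 434.8, -127.1,  143.8]), array([ 434.8, -128. ,  143.9]), array([ 434.9, -128.3,  143. ]), array([ 434.8, -129.6,  143.8]), array([ 434.9, -130. ,  143. ]), array([ 434.9, -130.6,  142.5]), array([ 434.9, -131.7,  143. ])]
```

```bash
python3 - <<'E'
from h import *
S=sframe(0); M=np.array([435,-196.,102]); go(M+S@[-46,0,40],grip(S)); go(M+S@[-46,0,-21],grip(S))
E
```

```text
turn units [-0.    0.01  0.03] shift units [1.389 0.071 1.266] clock 4.2
turn units [-0.    0.01  0.03] shift units [1.389 0.071 2.791] clock 4.2
```

```bash
python3 -m creep '{"targets":[[[0,0,0.03],[0.7,0.04,0.3],87],[[0,0,0],[0.69,0.03,0.5],70],[[0,0,0],[0,0,0.7],60],[[0,0,0],[0,0,0.7],50],[[0,0,0],[0,0,0.5],50],[[0,0,0],[0,0,0.1],45],[[0,0,0],[0,0,0],45],[[0,0,0],[0,0,0],45]]}' 30
python3 - <<'E'
from h import *
c=grab('wrist'); cv2.imwrite('pics/w3.png',c['frame'])
S=sframe(0); M=np.array([435,-196.,102]);go(M+S@[-46,0,-21],grip(S))
E
```

```text
clock: 5.0
tool_pos: [434.4, -146.4, 106.5]
eef_rot: [[0.001, 1.0, 0.0], [0.867, -0.001, 0.499], [0.499, -0.0, -0.867]]
wrist_force: [0.8, 0.2, 1.4]
opening: 0.534
finger_force: 0.0
turn units [ 0.01  0.01 -0.01] shift units [0.023 0.016 0.005] clock 5.05
```

View pics/w3.png

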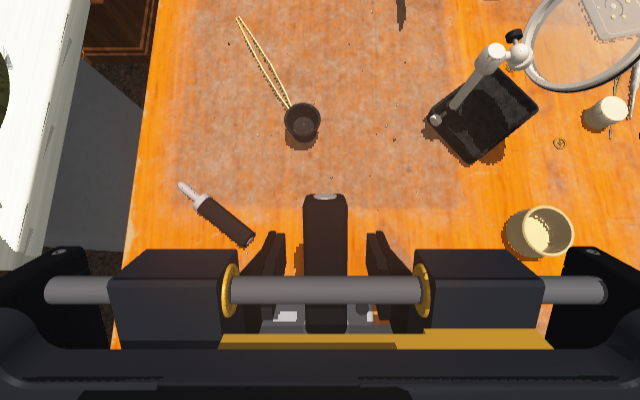

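The handle (columns 304-347) lies centred between the fingers (283 and 368). I'll close on it, check, and draw out along the bore.

```bash
python3 -m creep '{"targets":[[[0,0,0],[0,0,0],10],[[0,0,0],[0,0,0],10],[[0,0,0],[0,0,0],10],[[0,0,0],[0,0,0],10],[[0,0,0],[0,0,0],10],[[0,0,0],[0,0,0],10],[[0,0,0],[0,0,0],10],[[0,0,0],[0.03,0,0],10]]}' 35; python3 -c "
from workcell import bot
o=bot.get_obs(); print(o['tool_pos'],o['eef_rot'],o['ft_torque'])"
python3 -m creep '{"targets":[[[0,0,0],[0.05,0,0],10],[[0,0,0],[0.1,0,0],10],[[0,0,0],[0.15,0,0],10],[[0,0,0],[0.2,0,0],10],[[0,0,0],[0.2,0,0],10],[[0,0,0],[0.2,0,0],10],[[0,0,0],[0.2,0,0],10],[[0,0,0],[0.1,0,0],10]]}'
```

```text
clock: 5.85
tool_pos: [433.7, -145.4, 105.7]
eef_rot: [[0.002, 1.0, -0.0], [0.867, -0.002, 0.498], [0.498, -0.002, -0.867]]
wrist_force: [0.2, -3.4, -2.1]
opening: 0.25
finger_force: 34.9
[ 433.74803224 -145.43302642  105.69854873] [[ 2.21580262e-03  9.99997425e-01 -4.89490048e-04]
 [ 8.67243064e-01 -1.67793541e-03  4.97882167e-01]
 [ 4.97880064e-01 -1.52771546e-03 -8.67244549e-01]] [-1.63838497 -0.25192463 -0.07728395]
clock: 6.65
tool_pos: [433.8, -101.7, 130.6]
eef_rot: [[0.0, 1.0, -0.001], [0.866, 0.0, 0.501], [0.501, -0.001, -0.866]]
wrist_force: [-0.8, -0.3, -1.0]
opening: 0.25
finger_force: 34.9
```

```bash
python3 -m creep '{"targets":[[[0,-0.94,0],[0.2,0,-0.5],10],[[0,-0.94,0],[0.2,0,-0.5],10],[[0,-0.94,0],[0.2,0,-0.4],10],[[0,-0.94,0],[0.2,0,-0.4],10],[[0,0,0],[0.9,0.25,0],10],[[0,0,0],[0.9,0.25,0],10],[[0,0,0],[0.9,0.25,0],10],[[0,0,0],[0.9,0.25,0],10]]}'
python3 - <<'E'
from h import *
go([485,90,165],grip(sframe(0,0))); print(bot.get_obs()['joint_pos'].round())
E
```

```text
clock: 7.45
tool_pos: [473.8, 49.0, 207.2]
eef_rot: [[0.001, 1.0, -0.002], [1.0, -0.001, -0.001], [-0.001, -0.002, -1.0]]
wrist_force: [0.4, -0.5, -2.2]
opening: 0.246
finger_force: 34.9
turn units [-0.01  0.   -0.01] shift units [1.024 0.281 1.056] clock 7.45
[-34.  -3.  24. 109.   1.  74. -10.]
```

```bash
python3 -m creep '{"targets":[[[0,0,0],[0.35,0.1,0.35],10],[[0,0,0],[0.35,0.1,0.35],10],[[0,0,0],[0.32,0.08,0.35],10],[[0,0,0],[0,0,0],10],[[0,0,0],[0,0,0],10],[[0,0,0],[0,0,0],10],[[0,0,0],[0,0,0],10],[[0,0,0],[0,0,0],10]]}'
python3 - <<'E'
from h import *
np.set_printoptions(precision=2,suppress=True)
c=grab('wrist'); cv2.imwrite('pics/w4.png',cv2.resize(c['frame'][:260,80:560],(800,433))); print(bot.get_obs()['tool_pos'])
grab('scene'); 
W=cloud(c); 
hsv=cv2.cvtColor(c['frame'],cv2.COLOR_BGR2HSV); H,S,V=[hsv[...,i].astype(int) for i in range(3)]
m=np.zeros((400,640),bool); m[0:240]=1
b=m&(W[...,2]>36)&(W[...,2]<55)&(S>90); P=W[b]; print('boards',cv2.minAreaRect(P[:,:2].astype(np.float32)),np.percentile(P[:,2],[5,50,95]))
# split boards by plane fit
from numpy.linalg import svd
ymid=np.median(P[:,1]); 
for s in (P[P[:,1]<171],P[P[:,1]>171]):
    if len(s)>20:
        r=cv2.minAreaRect(s[:,:2].astype(np.float32)); print(r,len(s),np.percentile(s[:,2],[5,50,95]))
g=m&(W[...,2]>36)&(W[...,2]<60)&(S<70)&(V>60); P=W[g]; print('gauge',cv2.minAreaRect(P[:,:2].astype(np.float32)),P.mean(0),len(P))
E
```

```text
clock: 8.25
tool_pos: [485.4, 87.5, 165.6]
eef_rot: [[0.002, 1.0, -0.001], [1.0, -0.002, -0.001], [-0.001, -0.001, -1.0]]
wrist_force: [-0.3, 0.7, -1.4]
opening: 0.251
finger_force: 34.9
[485.33  87.68 165.46]
boards ((526.3043212890625, 170.96249389648438), (143.9243621826172, 199.8104705810547), 85.44585418701172) [37.64 46.79 48.24]
((521.1865234375, 134.172119140625), (68.54085540771484, 198.27760314941406), 77.94404602050781) 2100 [37.66 46.87 48.26]
((527.9966430664062, 207.04928588867188), (71.20941925048828, 199.4917755126953), 83.39906311035156) 2703 [37.63 46.73 48.2 ]
gauge ((525.982177734375, 176.23983764648438), (136.68544006347656, 22.65410804748535), 87.54736328125) [526.95 187.87  49.26] 2571
```

View pics/w4.png

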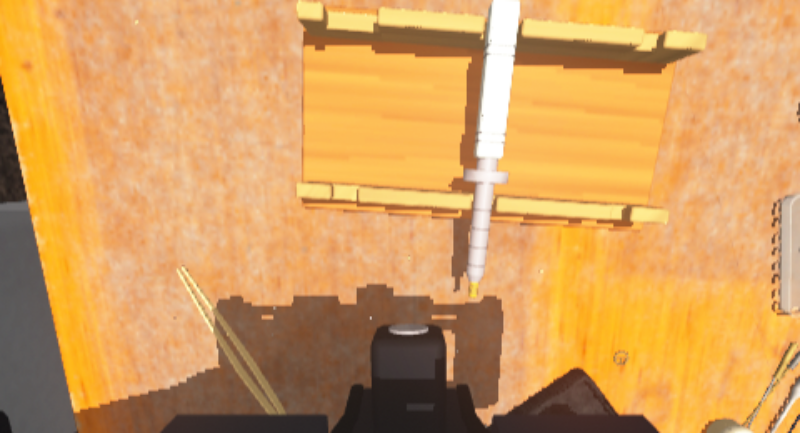

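The view shows both boards from above. Near the robot (left) are the wide empty notches, at crop x of about 325-378 on the far board and 332-358 on the near board. The gauge lies in the middle with its feeler at crop (473,290).

```bash
python3 - <<'E'
from h import *
np.set_printoptions(precision=1,suppress=True)
c=load('wrist'); W=cloud(c); hsv=cv2.cvtColor(c['frame'],cv2.COLOR_BGR2HSV); H,S,V=[hsv[...,i].astype(int) for i in range(3)]
b=(W[...,2]>43.5)&(W[...,2]<52)&(S>80); b[220:]=0
n,l,st,ce=cv2.connectedComponentsWithStats(b.astype(np.uint8),connectivity=8)
v,u=np.mgrid[:400,:640]; k=f(c); T=np.array(c['world_from_camera'])
d=np.stack([(u-c['cx'])/k,(v-c['cy'])/k,np.ones((400,640))],-1)@T[:3,:3].T; X=T[:3,3]+d*((46-T[2,3])/d[...,2])[...,None]
for i in range(1,n):
    if st[i,4]<15: continue
    P=X[l==i]; r=cv2.minAreaRect(P[:,:2].astype(np.float32)); a=P[np.argsort(P[:,0])]
    print(st[i],'x',a[:3,0].mean(),a[-3:,0].mean(),'y',P[:,1].mean(),'ends y',a[:6,1].mean(),a[-6:,1].mean(),np.array(r[1]),'z',W[l==i][:,2].mean())
# gauge centre line
g=(W[...,2]>36)&(W[...,2]<60)&(S<70)&(V>110); g[200:]=0; g[:,:280]=0
for r in range(2,176,8):
    q=np.flatnonzero(g[r]); 
    if len(q): print(r,q[0],q[-1],W[r,q].mean(0),np.ptp(W[r,q][:,0]),end=' | ')
# handle in hand
h=(V<70)&(W[...,2]>150)&(W[...,2]<260); h[:190]=0;h[232:]=0;h[:,:295]=0;h[:,355:]=0
print(); Q=W[h]; 
for r in range(190,232,4):
    q=np.flatnonzero(h[r]); print(r,q[[0,-1]] if len(q) else '',W[r,q].mean(0) if len(q) else '',end=' | ')
E
```

```text
[258   0  17  13 195] x 431.5426971965872 444.5596798421291 y 240.8364017913042 ends y 239.84032427415343 240.51661355783074 [ 8.5 12.8] z 46.73092721154355
[306   4  65  17 757] x 470.10723484507145 521.7854566550183 y 236.67774549001453 ends y 236.91122673637983 235.36462529977527 [ 8.6 51.9] z 46.97305791888605
[392  11  75  17 869] x 539.6638259094392 599.6151121244794 y 231.3061282466272 ends y 232.45224873534073 230.1526201104034 [ 8.8 60.1] z 46.90771773585717
[476  18  29  13 307] x 608.837325616989 630.6340777380847 y 227.69898650345772 ends y 227.35183171001344 228.15123090992032 [ 8.4 22.1] z 46.77769309533364
[257 109  23  11 203] x 425.12096076335524 444.0876007701472 y 157.26640506379044 ends y 157.48443266178765 157.7321414698221 [ 8.  19.4] z 46.98266664078051
[295 112  68  14 632] x 458.6019358686249 518.1094193373564 y 153.37120194637774 ends y 153.9896587557721 151.28400423227617 [ 8.1 59.9] z 47.07445094581712
[377 118  70  14 647] x 531.3777382192602 593.2726888811434 y 148.02977995276692 ends y 149.81277676455156 146.79220582514844 [ 8.1 62.5] z 47.0333855082398
[... 1045 characters left out ...]
 365 375 [524.8 156.9  47.1] 8.676048868946964 | 122 364 374 [524.2 150.1  47.2] 8.54425866417489 | 130 364 373 [524.  143.1  47.2] 7.870221764728171 | 138 363 372 [523.1 136.1  47.5] 8.005950166140678 | 146 362 371 [522.7 128.9  47.3] 8.191485951768527 | 154 361 370 [522.1 121.5  47. ] 8.001043569091962 | 162 360 370 [521.9 114.2  47.1] 9.337242198952936 | 
190   | 194   | 198 [306 344] [485.9 121.8 179.5] | 202 [304 345] [485.3 122.4 187.6] | 206 [303 346] [484.6 121.  189.5] | 210 [303 346] [481.4 119.1 189.7] | 214 [303 346] [482.  117.2 190. ] | 218 [303 346] [484.1 115.3 190.4] | 222 [303 346] [484.4 113.2 190.5] | 226 [303 346] [485.1 111.2 190.7] | 230 [303 347] [485.5 109.3 191. ] |
```

```bash
python3 - <<'E'
from h import *
R=grip(sframe(-4,0))@Ro.from_euler('y',4,degrees=True).as_matrix()
go([455.4,213.3,80],R); print(R[:,0])
E
```

```text
turn units [-0.03  0.51  0.49] shift units [ 2.92  -0.963  2.343] clock 8.35
[0.06958655 0.99513403 0.06975647]
```

```bash
python3 -m creep '{"targets":[[[0,0.26,0.25],[0,0,0],10],[[0,0.25,0.24],[0,0,0],10],[[0,0,0],[0.73,-0.24,0.2],10],[[0,0,0],[0.73,-0.24,0.2],10],[[0,0,0],[0.73,-0.24,0.2],10],[[0,0,0],[0.73,-0.24,0.2],10],[[0,0,0],[0,0,0.7],10],[[0,0,0],[0,0,0.84],10]]}'
python3 -m creep '{"targets":[[[0,0,0],[0,0,0],10],[[0,0,0],[0,0,0],10],[[0,0,0],[0,0,0],10],[[0,0,0],[0,0,0],10],[[0,0,0],[0,0,0],10],[[0,0,0],[0,0,0],10],[[0,0,0],[0,0,0],10],[[0,0,0],[0,0,0],10]]}'
python3 - <<'E'
from h import *
R=grip(sframe(-4,0))@Ro.from_euler('y',4,degrees=True).as_matrix()
go([455.4,213.3,32],R)
c=grab('scene'); W=cloud(c); u,v=proj(c,bot.get_obs()['tool_pos']); u,v=int(u),int(v); print(u,v)
a=c['frame'][v-45:v+45,u-60:u+75]; cv2.imwrite('pics/s5.png',cv2.resize(a,None,fx=5,fy=5,interpolation=cv2.INTER_CUBIC))
E
```

```text
clock: 9.15
tool_pos: [455.9, 215.5, 80.7]
eef_rot: [[0.066, 0.998, 0.004], [0.995, -0.067, 0.072], [0.072, -0.001, -0.997]]
wrist_force: [0.7, 0.5, -1.7]
opening: 0.252
finger_force: 34.9
clock: 9.95
tool_pos: [455.0, 213.5, 80.0]
eef_rot: [[0.069, 0.998, 0.001], [0.995, -0.069, 0.07], [0.07, -0.004, -0.998]]
wrist_force: [0.5, 0.7, -1.7]
opening: 0.249
finger_force: 34.9
turn units [-0.03 -0.    0.  ] shift units [-0.088  0.011  1.197] clock 9.95
258 171
```

View pics/s5.png

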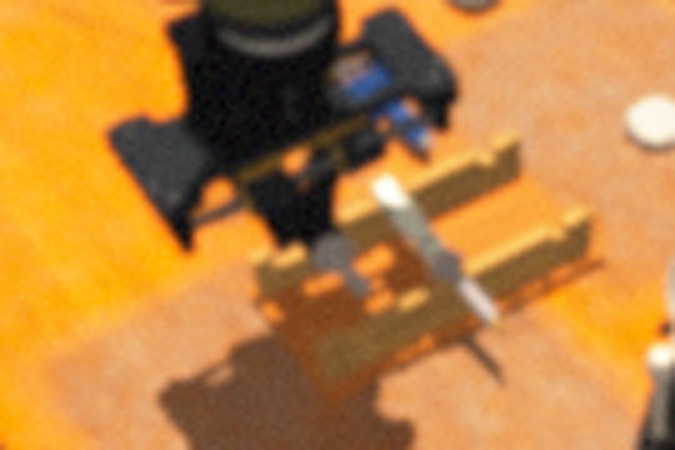

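The scene crop shows the plug's flange at (337,250) and its shank parallel to the gauge's rod, above its slot. Lowering.

```bash
python3 -m creep '{"targets":[[[0,0,0],[-0.04,0.01,0.3],10],[[0,0,0],[-0.05,0,0.3],10],[[0,0,0],[0,0,0.3],10],[[0,0,0],[0,0,0.15],10],[[0,0,0],[0,0,0.1],10],[[0,0,0],[0,0,0],10],[[0,0,0],[0,0,0],10],[[0,0,0],[0,0,0],10]]}'
python3 - <<'E'
from h import *
R=grip(sframe(-4,0))@Ro.from_euler('y',4,degrees=True).as_matrix()
go([455.4,213.3,27],R); print(bot.get_obs()['ft_torque'])
E
```

```text
clock: 10.8
tool_pos: [455.5, 213.3, 34.2]
eef_rot: [[0.069, 0.998, 0.001], [0.995, -0.069, 0.07], [0.07, -0.004, -0.998]]
wrist_force: [0.0, -0.2, -1.8]
opening: 0.249
finger_force: 34.9
turn units [-0.03 -0.    0.  ] shift units [-0.013 -0.003  0.18 ] clock 10.8
[-0.17368381  0.02767046  0.02456685]
```

```bash
python3 -m creep '{"targets":[[[0,0,0],[0,0,0.05],10],[[0,0,0],[0,0,0.05],10],[[0,0,0],[0,0,0.03],10],[[0,0,0],[0,0,0.02],10],[[0,0,0],[0,0,0],10],[[0,0,0],[0,0,0],10],[[0,0,0],[0,0,0],10],[[0,0,0],[0,0,0],10]]}'; python3 -c "
from workcell import bot
print(bot.get_obs()['ft_torque'])"
```

```text
clock: 11.6
tool_pos: [455.1, 213.5, 27.8]
eef_rot: [[0.069, 0.998, 0.001], [0.995, -0.069, 0.07], [0.07, -0.004, -0.998]]
wrist_force: [0.5, -0.7, -0.8]
opening: 0.243
finger_force: 34.9
[-0.1793462   0.08091513 -0.03194942]
```

```bash
python3 -m creep '{"targets":[[[0,0,0],[0,0,0.02],10],[[0,0,0],[0,0,0.02],10],[[0,0,0],[0,0,0.02],10],[[0,0,0],[0,0,0],10],[[0,0,0],[0,0,0],10],[[0,0,0],[0,0,0],10],[[0,0,0],[0,0,0],10],[[0,0,0],[0,0,0],10]]}'; python3 -c "
from workcell import bot
print(bot.get_obs()['ft_torque'])"
```

```text
clock: 12.4
tool_pos: [455.2, 213.4, 26.7]
eef_rot: [[0.069, 0.998, 0.0], [0.995, -0.069, 0.07], [0.07, -0.005, -0.998]]
wrist_force: [-3.7, -3.4, 10.2]
opening: 0.248
finger_force: 35.0
[-0.42507766  0.99123131  0.2023293 ]
```

```bash
python3 -m creep '{"targets":[[[0,0,0],[0,0,0],30],[[0,0,0],[0,0,0],45],[[0,0,0],[0,0,0],45],[[0,0,0],[0,0,0],45],[[0,0,0],[0,0,-0.3],45],[[0,0,0],[0,0,-0.8],45],[[0,0,0],[0,0,-1],45],[[0,0,0],[0,0,-1],45]]}'
python3 - <<'E'
from h import *
go([490,90,165],grip(sframe(-4,0)))
E
```

```text
clock: 13.2
tool_pos: [454.8, 204.6, 151.0]
eef_rot: [[0.07, 0.998, 0.0], [0.995, -0.069, 0.069], [0.069, -0.004, -0.998]]
wrist_force: [0.3, 0.5, 0.8]
opening: 0.516
finger_force: 0.0
turn units [-0.03 -0.5   0.  ] shift units [-2.798  1.078 -0.35 ] clock 13.2
```

```bash
python3 -m creep '{"targets":[[[0,-0.5,0],[0,0,-0.35],45],[[0,0,0],[-0.93,0.36,0],45],[[0,0,0],[-0.93,0.36,0],45],[[0,0,0],[-0.93,0.36,0],45],[[0,0,0],[0,0,0],45],[[0,0,0],[0,0,0],45],[[0,0,0],[0,0,0],45],[[0,0,0],[0,0,0],45]]}'
python3 - <<'E'
from h import *
np.set_printoptions(precision=1,suppress=True)
c=grab('wrist'); cv2.imwrite('pics/w6.png',cv2.resize(c['frame'][:220,180:500],(800,550)))
W=cloud(c); hsv=cv2.cvtColor(c['frame'],cv2.COLOR_BGR2HSV); H,S,V=[hsv[...,i].astype(int) for i in range(3)]
for name,m in (('plug',(W[...,2]>36)&(W[...,2]<70)&(V<120)&(W[...,0]<500)),('steel',(W[...,2]>36)&(W[...,2]<70)&(S<60)&(V>=110)&(W[...,0]<490)),('gauge',(W[...,2]>36)&(W[...,2]<60)&(S<70)&(V>110)&(W[...,0]>490))):
    m[200:]=0; P=W[m]; rr=np.flatnonzero(m.any(1)); print(name,len(P))
    for r in rr[::8]: q=np.flatnonzero(m[r]); print(r,q[0],q[-1],W[r,q].mean(0),end=' | ')
    print(rr[[0,-1]])
o=bot.get_obs(); print(o['tool_pos'])
E
```

```text
clock: 14.0
tool_pos: [490.0, 91.2, 163.0]
eef_rot: [[0.067, 0.998, -0.004], [0.998, -0.067, 0.001], [0.0, -0.004, -1.0]]
wrist_force: [-0.1, 0.6, 0.2]
opening: 0.517
finger_force: 0.0
plug 2756
5 260 282 [457.8 245.4  53.5] | 13 258 287 [458.3 239.9  53. ] | 21 258 288 [458.  234.5  52.7] | 29 259 288 [457.8 228.7  53. ] | 37 259 288 [457.1 223.1  53. ] | 45 260 288 [456.9 217.2  53.4] | 53 260 289 [456.6 211.4  52.9] | 61 261 289 [456.3 205.4  53.1] | 69 261 289 [455.6 199.4  53.2] | 77 262 289 [455.4 193.3  53.6] | 85 262 289 [454.7 187.1  53.7] | 93 263 290 [454.7 180.8  53. ] | 101 287 287 [462.7 173.8  52.4] | [  5 101]
steel 725
101 264 290 [454.2 174.4  54. ] | 109 263 291 [453.7 167.9  53.6] | 117 272 283 [452.5 161.1  47.8] | 125 273 283 [452.1 154.3  47.8] | 133 273 284 [451.8 147.4  47.8] | 141 273 284 [451.  140.4  47.7] | 149 276 283 [450.9 133.   46.5] | [101 149]
gauge 2569
1 358 373 [531.3 244.1  49.7] | 9 356 374 [530.7 238.6  49.8] | 17 356 373 [530.2 233.   49.7] | 25 356 373 [530.  227.3  50. ] | 33 356 373 [529.8 221.5  50.4] | 41 356 372 [529.2 215.8  50.2] | 49 355 372 [528.7 209.9  49.9] | 57 355 371 [528.1 204.   49.6] | 65 355 371 [527.7 197.9  50. ] | 73 355 371 [527.7 191.8  50. ] | 81 354 371 [527.1 185.5  49.9] | 89 354 370 [526.5 179.2  49.6] | 97 356 367 [526.1 172.8  47.6] | 105 348 374 [524.9 166.4  52.4] | 113 356 366 [525.3 159.6  47.1] | 121 356 365 [524.6 152.9  47.3] | 129 356 364 [523.9 146.1  47.6] | 137 355 365 [523.7 139.   47.1] | 145 355 365 [523.5 131.9  46.6] | 153 355 364 [522.8 124.8  47.4] | 161 354 364 [522.1 117.5  47.3] | 169 356 362 [521.9 109.9  46.5] | [  1 171]
[490.1  91.1 162.9]
```

View pics/w6.png

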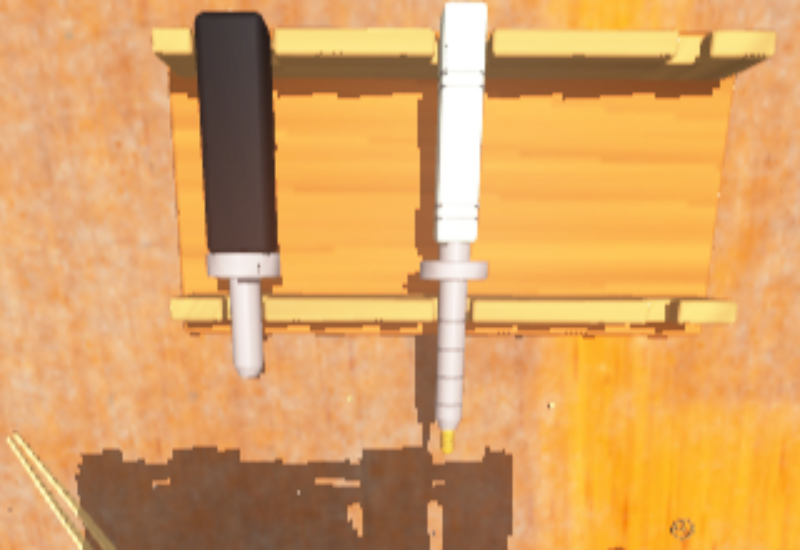

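The view shows the plug (crop x about 235) lying in its slot and the flange short of the board. The gauge is in the middle slot with its collar at (455,270).

```bash
python3 - <<'E'
from h import *
R=grip(sframe(-4.1,0)); go([528.4,210.4,90],R); go([528.4,210.4,23.5],R)
E
```

```text
turn units [-0.03 -0.    0.03] shift units [3.043 0.743 1.823] clock 14.05
turn units [-0.03 -0.    0.03] shift units [3.043 0.743 3.485] clock 14.05
```

```bash
python3 -m creep '{"targets":[[[-0.03,0,0.03],[0.76,0.19,0.3],45],[[0,0,0],[0.76,0.19,0.5],45],[[0,0,0],[0.76,0.19,0.5],45],[[0,0,0],[0.76,0.17,0.5],45],[[0,0,0],[0,0,0],45],[[0,0,0],[0,0,0.5],45],[[0,0,0],[0,0,0.5],45],[[0,0,0],[0,0,0.3],45]]}'
python3 - <<'E'
from h import *
R=grip(sframe(-4.1,0)); go([528.4,210.4,23.5],R)
E
```

```text
clock: 14.85
tool_pos: [527.6, 208.9, 37.5]
eef_rot: [[0.072, 0.997, -0.002], [0.997, -0.072, -0.001], [-0.001, -0.002, -1.0]]
wrist_force: [-0.0, -0.6, 0.0]
opening: 0.514
finger_force: 0.0
turn units [-0.01  0.01 -0.01] shift units [0.04  0.018 0.351] clock 14.85
```

```bash
python3 -m creep '{"targets":[[[0,0,0],[0.04,0.02,0.2],45],[[0,0,0],[0,0,0.15],45],[[0,0,0],[0,0,0],45],[[0,0,0],[0,0,0],8],[[0,0,0],[0,0,0],8],[[0,0,0],[0,0,0],8],[[0,0,0],[0,0,0],8],[[0,0,0],[0,0,0],8]]}' 35
python3 -c "
from workcell import bot
print(bot.get_obs()['ft_torque'],bot.get_obs()['tool_pos'])"
```

```text
clock: 15.65
tool_pos: [529.6, 210.5, 25.0]
eef_rot: [[0.073, 0.997, 0.0], [0.997, -0.073, 0.0], [0.0, 0.0, -1.0]]
wrist_force: [-0.9, 0.6, 0.8]
opening: 0.151
finger_force: 34.8
[-0.07049511  0.00833683 -0.01545756] [529.6307785  210.50183814  25.01513641]
```

```bash
python3 -m creep '{"targets":[[[0,0,0],[0,0,-0.3],8],[[0,0,0],[0,0,-0.8],8],[[0,0,0],[0,0,-1],8],[[0,0,0],[0,0,-1],8],[[0,0,0],[0,0,-0.9],8],[[0,0,-0.17],[-1,-0.3,0],8],[[0,0,-0.17],[-1,-0.3,0],8],[[0,0,-0.17],[-1,-0.3,0],8]]}' && python3 -m creep '{"targets":[[[0,0,0],[-1,-0.3,0],8],[[0,0,0],[-1,0,0],8],[[0,0,0],[-1,0,0],8],[[0,0,0],[-1,0,0],8],[[0,0,0],[-1,0,0],8],[[0,0,0],[-1,0,0],8],[[0,0,0],[-1,0,0],8],[[0,0,0],[-1,0,0],8]]}' && python3 -m creep '{"targets":[[[0,0.94,0],[0,0,0],8],[[0,0.94,0],[0,0,0],8],[[0,0.94,0],[0,0,0],8],[[0,0.93,0],[0,0,0],8],[[0,0,0],[0,0,0],8],[[0,0,0],[0,0,0],8],[[0,0,0],[0,0,0],8],[[0,0,0],[0,0,0],8]]}'
python3 - <<'E'
from h import *
S=sframe(0); M=np.array([435,-196.,102]); go(M+S@[10,0,91]+[38,0,0],grip(S)); print(bot.get_obs()['joint_pos'].round())
E
```

```text
clock: 16.45
tool_pos: [487.1, 91.1, 185.8]
eef_rot: [[0.0, 1.0, 0.001], [1.0, -0.0, 0.0], [0.0, 0.001, -1.0]]
wrist_force: [0.3, -0.5, -1.4]
opening: 0.155
finger_force: 35.0
clock: 17.25
tool_pos: [474.7, -229.1, 185.8]
eef_rot: [[0.002, 1.0, 0.001], [1.0, -0.002, 0.001], [0.001, 0.001, -1.0]]
wrist_force: [0.8, 0.1, -0.6]
opening: 0.156
finger_force: 35.0
clock: 18.05
tool_pos: [475.9, -225.9, 186.3]
eef_rot: [[-0.002, 1.0, 0.002], [0.866, 0.001, 0.499], [0.499, 0.003, -0.866]]
wrist_force: [0.7, -0.0, -1.2]
opening: 0.157
finger_force: 35.0
turn units [0.01 0.01 0.02] shift units [-0.657 -0.072 -0.077] clock 18.05
[  3.  23.  44.  94. -35.  94.  54.]
```

```bash
python3 -m creep '{"targets":[[[0,0,0],[-0.4,0,0],8],[[0,0,0],[-0.4,0,-0.1],8],[[0,0,0],[-0.2,0,0],8],[[0,0,0],[0,0,0],8],[[0,0,0],[0,0,0],8],[[0,0,0],[0,0,0],8],[[0,0,0],[0,0,0],8],[[0,0,0],[0,0,0],8]]}'
cat > m.py <<'E'
from h import *
from scipy.optimize import least_squares
np.set_printoptions(precision=2,suppress=True)
c=grab('wrist'); import sys; cv2.imwrite(sys.argv[1],cv2.resize(c['frame'][:300,160:480],(640,600)))
o=bot.get_obs(); print(o['tool_pos'])
W=cloud(c); hsv=cv2.cvtColor(c['frame'],cv2.COLOR_BGR2HSV); H,S,V=[hsv[...,i].astype(int) for i in range(3)]
b=(H>18)&(H<35)&(S>130)&(W[...,2]>50)&(W[...,2]<125)&(abs(W[...,0]-435)<25)&(abs(W[...,1]+225)<40)
b=cv2.erode(b.astype(np.uint8),np.ones((3,3)))>0
P=W[b]; A=sframe(0); M=np.array([435,-196,102.]); Q=(P-M)@A; print('brass px',len(P),Q.min(0),Q.max(0))
def res(p,t=0): return np.hypot(Q[:,1]-p[0]-p[2]*(Q[:,0]-35),Q[:,2]-p[1]-p[3]*(Q[:,0]-35))-15
for fixed in (0,1):
    r=least_squares((lambda p:res([p[0],p[1],p[2],0])) if fixed else res,[0,0,0,0],loss='soft_l1'); print('off y,z mid, slopes',r.x,np.std(res(r.x)))
# handle in hand (bright, low sat), in tool frame
R=np.array(o['eef_rot']); L=(W-o['tool_pos'])@R
h=(S<80)&(V>90)&(abs(L[...,1])<14)&(abs(L[...,2]+25)<14)&(L[...,0]>0)&(L[...,0]<60); h[240:]=0
for v in range(150,240,6):
    q=np.flatnonzero(h[v]); 
    if len(q)>6: print(v,q[[0,-1]],L[v,q].mean(0),L[v,(q[0]+q[-1])//2],end='|')
E
python3 m.py pics/w7.png
```

```text
clock: 18.85
tool_pos: [475.1, -263.9, 168.5]
eef_rot: [[0.001, 1.0, 0.001], [0.866, -0.002, 0.5], [0.5, 0.0, -0.866]]
wrist_force: [0.4, -0.2, -1.9]
opening: 0.155
finger_force: 35.0
[ 475.06 -263.93  168.53]
brass px 2165 [ -0.41 -12.33  -8.01] [65.24 13.89 17.1 ]
off y,z mid, slopes [0.02 0.18 0.01 0.  ] 1.5306791948074225
off y,z mid, slopes [0.01 0.17 0.01 0.  ] 1.527414541694238
198 [313 336] [ 35.41  -0.24 -15.07] [ 35.49  -0.49 -15.33]|204 [312 339] [ 35.08   0.26 -23.45] [ 35.2    0.03 -23.78]|210 [311 339] [ 32.64   0.03 -25.08] [ 32.67   0.03 -25.17]|216 [312 339] [ 29.52   0.27 -24.86] [ 29.26   0.02 -24.19]|222 [312 339] [ 26.48   0.27 -24.97] [ 26.43   0.02 -24.84]|228 [312 339] [ 23.33   0.27 -24.88] [ 23.16   0.02 -24.48]|234 [312 339] [ 20.26   0.26 -25.06] [ 19.88   0.02 -24.24]|
```

View pics/w7.png

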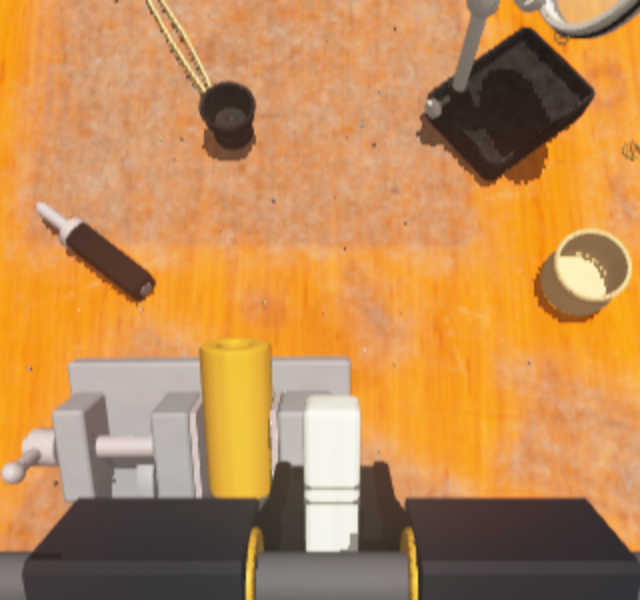

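The view shows the bore's open mouth at crop (236,345), the brass sleeve down to row 495, and the gauge handle gripped straight at x=332. I'll work out the pre-insertion pose.

```bash
cat > t.py <<'E'
from h import *
import sys
S=sframe(0.3); M=np.array([434.5,-196.,102]); so=float(sys.argv[1]); up=float(sys.argv[2])
go(M+S@[so-48.4,0,up-17.7],grip(S)); o=bot.get_obs(); print('s coords of gauge origin',((np.array(o['tool_pos'])+np.array(o['eef_rot'])@[-48.4,0,-17.9]-M)@S).round(2),'F',np.round(o['wrist_force'],1),np.round(o['ft_torque'],2))
E
python3 t.py -79 0
```

```text
turn units [ 0.03  0.   -0.04] shift units [ 3.829 -1.005  2.735] clock 18.9
s coords of gauge origin [ 74.15  39.85 109.59] F [-0.   0.3 -1.1] [-0.74  0.01  0.01]
```

```bash
python3 -m creep '{"targets":[[[0.03,0,-0.04],[1,0,0],8],[[0,0,0],[1,-0.2,0],8],[[0,0,0],[1,-0.4,0],8],[[0,0,0],[0.83,-0.4,0],8],[[0,0,0],[0,0,0.7],8],[[0,0,0],[0,0,0.9],8],[[0,0,0],[0,0,0.7],8],[[0,0,0],[0,0,0.43],8]]}'; python3 t.py -79 0
python3 - <<'E'
from h import *
for n in('scene','top'):
    c=grab(n); W=cloud(c); u,v=[int(x) for x in proj(c,[434.5,-170,110])]
    a=c['frame'][v-40:v+40,u-50:u+50]; cv2.imwrite(f'{n}c.png',cv2.resize(a,(400,320),interpolation=cv2.INTER_CUBIC)); print(n,u,v)
cv2.imwrite('pics/ins.png',np.hstack([cv2.imread('scenec.png'),cv2.imread('topc.png')]))
E
```

```text
clock: 19.7
tool_pos: [433.2, -75.3, 149.1]
eef_rot: [[-0.004, 1.0, -0.005], [0.865, 0.006, 0.501], [0.501, -0.002, -0.865]]
wrist_force: [0.4, -0.2, -0.8]
opening: 0.156
finger_force: 35.0
turn units [-0.02 -0.01 -0.  ] shift units [-0.018  0.017 -0.047] clock 19.7
s coords of gauge origin [-79.69  -0.65  -1.75] F [ 0.4 -0.2 -0.8] [-0.71 -0.03 -0.05]
scene 335 256
top 393 225
```

View pics/ins.png

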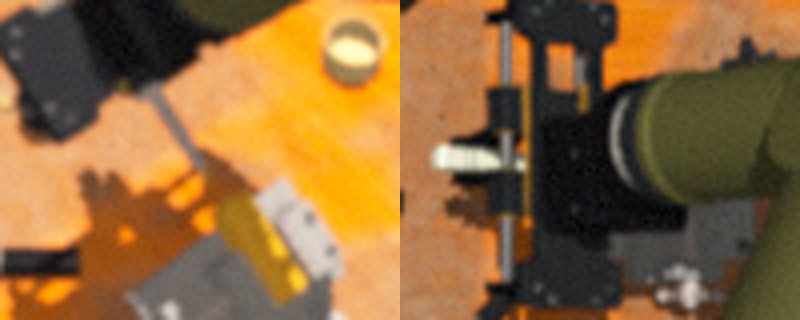

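The scene half shows the rod ending at (203,165), heading for the mouth at about (238,205) and slightly low, which fits the measured -1.75 mm. I'll correct and advance until just the feeler enters.

```bash
python3 -m creep '{"targets":[[[-0.02,0,0],[0,0.02,-0.045],8],[[0,0,0],[0,0,0],8],[[0,0,0],[-0.1,0,0],8],[[0,0,0],[-0.15,0,0],8],[[0,0,0],[-0.1,0,0],8],[[0,0,0],[0,0,0],8],[[0,0,0],[0,0,0],8],[[0,0,0],[0,0,0],8]]}'; python3 t.py -55 0
```

```text
clock: 20.6
tool_pos: [435.1, -90.1, 144.9]
eef_rot: [[-0.004, 1.0, -0.001], [0.866, 0.003, 0.5], [0.5, 0.001, -0.866]]
wrist_force: [0.1, -0.4, -0.5]
opening: 0.156
finger_force: 35.0
turn units [ 0.01 -0.   -0.01] shift units [-0.245 -0.028  0.048] clock 20.6
s coords of gauge origin [-64.79   1.05   2.12] F [ 0.1 -0.4 -0.5] [-0.76  0.08 -0.02]
```

```bash
python3 - <<'E'
from h import *
c=grab('scene'); u,v=[int(x) for x in proj(c,[434.5,-196,102])]; print(u,v)
cv2.imwrite('pics/ins2.png',cv2.resize(c['frame'][v-30:v+30,u-40:u+40],(800,600),interpolation=cv2.INTER_CUBIC))
E
```

```text
341 265
```

View pics/ins2.png

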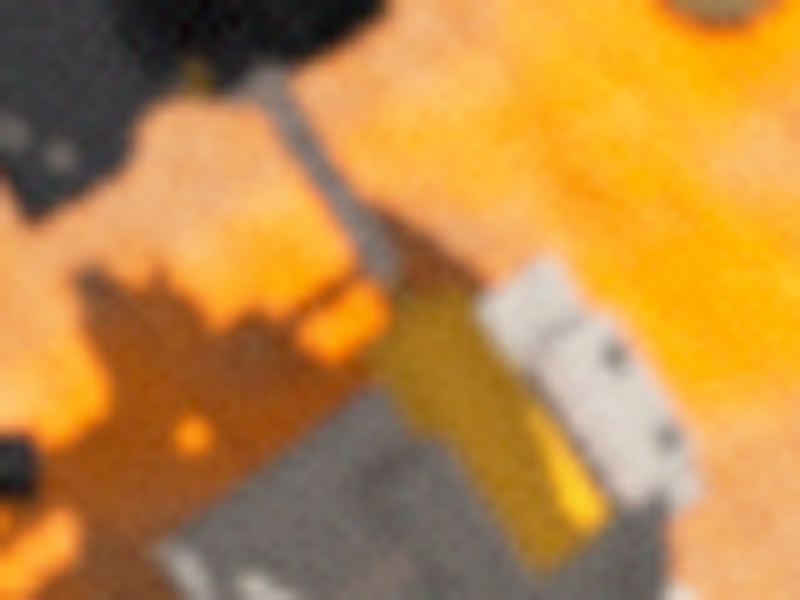

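The image shows the rod's end at about (385,285), just at the mouth and still slightly off, as the numbers say. I'll correct and let it settle.

```bash
python3 -m creep '{"targets":[[[0,0,0],[0,-0.028,0.048],8],[[0,0,0],[0,0,0],8],[[0,0,0],[0,0,0],8],[[0,0,0],[0,0,0],8],[[0,0,0],[0,0,0],8],[[0,0,0],[0,0,0],8],[[0,0,0],[0,0,0],8],[[0,0,0],[0,0,0],8]]}'; python3 t.py -50 0
python3 - <<'E'
from h import *
# rod line vs sleeve in scene view: nearest rod/mouth offsets from depth
np.set_printoptions(precision=1,suppress=True)
c=grab('scene'); W=cloud(c); S=sframe(0.3); M=np.array([434.5,-196.,102]); Q=(W-M)@S
hsv=cv2.cvtColor(c['frame'],cv2.COLOR_BGR2HSV); H,Sa,V=[hsv[...,i].astype(int) for i in range(3)]
m=(Q[...,0]>-45)&(Q[...,0]<-12)&(abs(Q[...,1])<15)&(abs(Q[...,2])<15); P=Q[m]; print('rod',len(P),P.mean(0),np.median(P,0))
m=(Q[...,0]>5)&(Q[...,0]<24)&(abs(Q[...,1])<22)&(abs(Q[...,2])<22)&(Sa>120); P=Q[m]; print('brass',len(P),P.mean(0))
from scipy.optimize import least_squares
for nm,m,r in (('rod',(Q[...,0]>-45)&(Q[...,0]<-15)&(abs(Q[...,1])<15)&(abs(Q[...,2])<15),5),('brass',(Q[...,0]>2)&(Q[...,0]<24)&(abs(Q[...,1])<22)&(abs(Q[...,2])<22)&(Sa>120),15)):
    P=Q[m]; s=least_squares(lambda p:np.hypot(P[:,1]-p[0],P[:,2]-p[1])-r,[0,0],loss='soft_l1'); print(nm,s.x)
E
```

```text
clock: 21.45
tool_pos: [434.0, -89.2, 143.3]
eef_rot: [[-0.004, 1.0, -0.0], [0.866, 0.003, 0.5], [0.5, 0.001, -0.866]]
wrist_force: [-0.6, -0.3, -0.6]
opening: 0.156
finger_force: 35.0
turn units [ 0.02  0.   -0.01] shift units [-0.368 -0.     0.001] clock 21.45
s coords of gauge origin [-64.71  -0.07   0.26] F [-0.6 -0.3 -0.6] [-0.75  0.01 -0.04]
rod 55 [-28.1  -4.8   2.2] [-27.9  -5.5   2.5]
brass 93 [14.4 -6.8  9.6]
rod [-3.5 -1.1]
brass [-2.9 -1.8]
```

```bash
python3 -m creep '{"targets":[[[0,0,0],[-0.1,0.005,0.005],8],[[0,0,0],[-0.1,0,0],8],[[0,0,0],[-0.1,0,0],8],[[0,0,0],[-0.1,0,0],8],[[0,0,0],[-0.1,0,0],8],[[0,0,0],[0,0,0],8],[[0,0,0],[0,0,0],8],[[0,0,0],[0,0,0],8]]}'; python3 t.py -20 0
```

```text
clock: 22.3
tool_pos: [434.3, -106.3, 133.2]
eef_rot: [[-0.004, 1.0, -0.0], [0.866, 0.004, 0.5], [0.5, 0.001, -0.866]]
wrist_force: [-0.3, -0.1, -0.9]
opening: 0.159
finger_force: 35.0
turn units [ 0.02 -0.   -0.01] shift units [-0.622 -0.006 -0.004] clock 22.3
s coords of gauge origin [-4.488e+01  1.800e-01  4.000e-02] F [-0.3 -0.1 -0.9] [-0.7   0.06  0.01]
```

Nose inside with no contact force; going on.

```bash
python3 -m creep '{"targets":[[[0,0,0],[-0.1,0,0],8],[[0,0,0],[-0.1,0,0],8],[[0,0,0],[-0.1,0,0],8],[[0,0,0],[-0.1,0,0],8],[[0,0,0],[-0.1,0,0],8],[[0,0,0],[-0.1,0,0],8],[[0,0,0],[0,0,0],8],[[0,0,0],[0,0,0],8]]}'; python3 t.py -5 0
```

```text
clock: 23.1
tool_pos: [434.3, -127.3, 121.0]
eef_rot: [[-0.003, 1.0, -0.001], [0.866, 0.003, 0.5], [0.5, 0.001, -0.866]]
wrist_force: [-0.3, 0.2, -1.4]
opening: 0.16
finger_force: 35.0
turn units [ 0.01  0.   -0.01] shift units [-0.391 -0.003 -0.005] clock 23.1
s coords of gauge origin [-2.064e+01  4.000e-02  1.000e-02] F [-0.3  0.2 -1.4] [-0.75  0.06  0.02]
```

```bash
python3 -m creep '{"targets":[[[0,0,0],[-0.1,0,0],8],[[0,0,0],[-0.1,0,0],8],[[0,0,0],[-0.1,0,0],8],[[0,0,0],[-0.06,0,0],8],[[0,0,0],[-0.03,0,0],8],[[0,0,0],[0,0,0],8],[[0,0,0],[0,0,0],8],[[0,0,0],[0,0,0],8]]}'; python3 t.py 0 0;  python3 -m creep '{"targets":[[[0,0,0],[-0.02,0,0],8],[[0,0,0],[-0.02,0,0],8],[[0,0,0],[-0.02,0,0],8],[[0,0,0],[-0.01,0,0],8],[[0,0,0],[0,0,0],8],[[0,0,0],[0,0,0],8],[[0,0,0],[0,0,0],8],[[0,0,0],[0,0,0],8]]}'; python3 t.py 0 0
```

```text
clock: 23.9
tool_pos: [434.4, -140.6, 113.4]
eef_rot: [[-0.004, 1.0, -0.0], [0.866, 0.004, 0.5], [0.5, 0.002, -0.866]]
wrist_force: [-0.6, 0.7, -2.0]
opening: 0.157
finger_force: 35.0
turn units [ 0.02  0.   -0.  ] shift units [-0.131 -0.005 -0.004] clock 23.9
s coords of gauge origin [-5.26  0.13  0.04] F [-0.6  0.7 -2. ] [-0.72  0.09 -0.02]
clock: 24.7
tool_pos: [434.4, -143.1, 111.9]
eef_rot: [[-0.004, 1.0, -0.0], [0.866, 0.003, 0.5], [0.5, 0.001, -0.866]]
wrist_force: [0.3, 0.9, -0.1]
opening: 0.159
finger_force: 35.0
turn units [ 0.02  0.   -0.01] shift units [-0.06  -0.005 -0.004] clock 24.7
s coords of gauge origin [-2.38  0.11  0.05] F [ 0.3  0.9 -0.1] [-0.41 -0.   -0.01]
```

```bash
python3 -m creep '{"targets":[[[0,0,0],[-0.02,0,0],8],[[0,0,0],[-0.02,0,0],8],[[0,0,0],[0,0,0],8],[[0,0,0],[0,0,0],8],[[0,0,0],[0,0,0],8],[[0,0,0],[0,0,0],8],[[0,0,0],[0,0,0],8],[[0,0,0],[0,0,0],8]]}'; python3 t.py 0 0
```

```text
clock: 25.5
tool_pos: [434.4, -144.6, 111.1]
eef_rot: [[-0.004, 1.0, -0.0], [0.866, 0.003, 0.5], [0.5, 0.001, -0.866]]
wrist_force: [1.2, 1.0, -0.9]
opening: 0.152
finger_force: 35.0
turn units [ 0.02  0.   -0.01] shift units [-0.017 -0.003 -0.004] clock 25.5
s coords of gauge origin [-0.67  0.05  0.07] F [ 1.2  1.  -0.9] [-0.53  0.02 -0.01]
```

```bash
python3 -m creep '{"targets":[[[0,0,0],[-0.02,0,0],8],[[0,0,0],[-0.02,0,0],8],[[0,0,0],[0,0,0],8],[[0,0,0],[0,0,0],8],[[0,0,0],[0,0,0],8],[[0,0,0],[0,0,0],8],[[0,0,0],[0,0,0],8],[[0,0,0],[0,0,0],8]]}'; python3 t.py 0 0
```

```text
clock: 26.3
tool_pos: [434.4, -145.0, 110.7]
eef_rot: [[-0.004, 1.0, -0.001], [0.865, 0.004, 0.502], [0.502, 0.001, -0.865]]
wrist_force: [-1.6, 5.3, 4.3]
opening: 0.154
finger_force: 35.0
turn units [ 0.01 -0.01 -0.  ] shift units [-0.004 -0.004 -0.006] clock 26.3
s coords of gauge origin [-0.14  0.12 -0.15] F [-1.6  5.3  4.3] [0.73 0.19 0.08]
```

```bash
python3 -m creep '{"targets":[[[0,0,0],[0,0,0],8],[[0,0,0],[0.04,0,0],8],[[0,0,0],[0.1,0,0],8],[[0,0,0],[0.15,0,0],8],[[0,0,0],[0.2,0,0],8],[[0,0,0],[0.2,0,0],8],[[0,0,0],[0.2,0,0],8],[[0,0,0],[0.2,0,0],8]]}'; python3 t.py -90 0; python3 -m creep '{"targets":[[[0,0,0],[0.2,0,0],8],[[0,0,0],[0.3,0,0],8],[[0,0,0],[0.4,0,0],8],[[0,0,0],[0.3,0,0],8],[[0,0,0],[0,0,0],8],[[0,0,0],[0,0,0],8],[[0,0,0],[0,0,0],8],[[0,0,0],[0,0,0],8]]}'; python3 t.py -90 0
```

```text
clock: 27.1
tool_pos: [434.3, -107.5, 132.5]
eef_rot: [[-0.004, 1.0, -0.0], [0.866, 0.004, 0.5], [0.5, 0.002, -0.866]]
wrist_force: [-0.4, 1.6, -0.6]
opening: 0.158
finger_force: 35.0
turn units [ 0.02  0.   -0.  ] shift units [ 1.161 -0.006 -0.003] clock 27.1
s coords of gauge origin [-43.55   0.16   0.09] F [-0.4  1.6 -0.6] [-0.75  0.02  0.  ]
clock: 27.9
tool_pos: [433.9, -67.2, 155.7]
eef_rot: [[-0.002, 1.0, -0.001], [0.866, 0.002, 0.5], [0.5, 0.001, -0.866]]
wrist_force: [-0.0, -0.0, -1.4]
opening: 0.162
finger_force: 35.0
turn units [ 0.01  0.   -0.02] shift units [-0.001 -0.002 -0.005] clock 27.9
s coords of gauge origin [-9.005e+01 -6.000e-02  4.000e-02] F [-0.  -0.  -1.4] [-0.77  0.02 -0.04]
```

```bash
python3 -m creep '{"targets":[[[0,-0.94,0],[0,0,-0.5],8],[[0,-0.94,0],[0,0,-0.5],8],[[0,-0.94,0],[0,0,-0.5],8],[[0,-0.93,0],[0,0,-0.5],8],[[0,0,0],[0,0.9,-0.1],8],[[0,0,0],[0,0.9,-0.1],8],[[0,0,0],[0,0.9,0],8],[[0,0,0],[0,0.9,0],8]]}'; python3 -m creep '{"targets":[[[0,0,0],[0,0,0],8],[[0,0,0],[0,0,0],8],[[0,0,0],[0,0,0],8],[[0,0,0],[0,0,0],8],[[0,0,0],[0,0,0],8],[[0,0,0],[0,0,0],8],[[0,0,0],[0,0,0],8],[[0,0,0],[0,0,0],8]]}'
cat > mag.py <<'E'
from h import *
from scipy.optimize import least_squares
np.set_printoptions(precision=2,suppress=True)
for n in ('wrist','top','scene'):
    c=grab(n); W=cloud(c); hsv=cv2.cvtColor(c['frame'],cv2.COLOR_BGR2HSV); H,S,V=[hsv[...,i].astype(int) for i in range(3)]
    m=(W[...,2]>70)&(W[...,2]<152)&(abs(W[...,0]-605)<60)&(abs(W[...,1]+5)<60)
    if n=='wrist': m[200:]=0; print(bot.get_obs()['tool_pos'])
    P=W[m]; print(n,len(P),P.min(0),P.max(0), 'median hsv',np.median(hsv[m],0))
    def res(p):
        a=p[3]; nn=np.array([np.cos(a)*.866,np.sin(a)*.866,-.5]); d=P-p[:3]; h=d@nn; r=np.linalg.norm(d-h[:,None]*nn,axis=1)
        return np.hypot(h,np.maximum(r-37,0))   # distance to a disc
    r=least_squares(res,[600,-5,112,0],loss='cauchy',f_scale=2); k=abs(res(r.x))<4
    print('disc',r.x[:3],np.degrees(r.x[3]),k.sum())
    a=r.x[3]; nn=np.array([np.cos(a)*.866,np.sin(a)*.866,-.5]); Q=P[abs((P-r.x[:3])@nn)<5]; m2=Q.mean(0); u,s,vt=np.linalg.svd(Q-m2,full_matrices=False); nv=vt[2]*np.sign(vt[2][0]); print('free normal',nv,'yaw',np.degrees(np.arctan2(nv[1],nv[0])),'down',np.degrees(np.arcsin(-nv[2])))
    ey=np.array([-np.sin(a),np.cos(a),0]); ez=np.cross(nn,ey); t=(Q-r.x[:3])@np.stack([ey,ez],1); print('extent y,z',np.percentile(t,[0.5,99.5],0))
    (e0,e1),rad=cv2.minEnclosingCircle(t[(np.hypot(*t.T)<45)].astype(np.float32)); print('circle',e0,e1,rad,'centre',r.x[:3]+e0*ey+e1*ez)
E
python3 mag.py
```

```text
clock: 28.7
tool_pos: [579.3, -91.5, 239.1]
eef_rot: [[-0.003, 1.0, 0.001], [1.0, 0.003, 0.0], [0.0, 0.001, -1.0]]
wrist_force: [0.2, -0.5, 0.0]
opening: 0.154
finger_force: 35.0
clock: 29.5
tool_pos: [578.0, -91.4, 239.5]
eef_rot: [[-0.003, 1.0, 0.002], [1.0, 0.003, 0.0], [0.0, 0.002, -1.0]]
wrist_force: [0.4, 0.4, -1.3]
opening: 0.155
finger_force: 35.0
[577.97 -91.41 239.38]
wrist 4918 [545.04 -42.99  84.23] [628.78  30.43 148.54] median hsv [ 15.  47. 209.]
disc [601.8   -6.79 116.04] 11.013210796639768 3878
free normal [ 0.84  0.16 -0.51] yaw 10.996933957556408 down 30.912029049965287
extent y,z [[-35.05 -34.27]
 [ 35.29  35.92]]
circle 0.02036687731742859 0.4699961841106415 37.57978820800781 centre [602.02  -6.72 116.45]
top 513 [545.44 -39.84  82.04] [626.47  32.48 147.6 ] median hsv [ 16.  52. 176.]
disc [600.14  -4.24 114.18] 10.599850589367492 382
free normal [ 0.85  0.16 -0.5 ] yaw 10.89825050151048 down 30.047473595126757
extent y,z [[-35.45 -36.49]
 [ 36.4   35.98]]
circle -0.5187929272651672 -0.3753140866756439 38.50135803222656 centre [600.05  -4.78 113.86]
scene 460 [545.   -44.31  74.55] [624.6   27.13 142.9 ] median hsv [ 17. 108. 243.]
disc [598.15  -8.93 112.25] 12.168750345335368 345
free normal [ 0.85  0.17 -0.5 ] yaw 11.55446430345341 down 30.28966626720581
extent y,z [[-35.74 -33.7 ]
 [ 36.69  34.13]]
circle 0.6144081354141235 0.8336048126220703 37.3864631652832 centre [598.42  -8.24 112.98]
```

```bash
cat > r.py <<'E'
from h import *
n=np.array([np.cos(np.radians(11))*.866,np.sin(np.radians(11))*.866,-.5]); RP=np.array([600.3,-6.6,112.5])+45*n
y=np.array([-np.sin(np.radians(11)),np.cos(np.radians(11)),0]); F=np.stack([n,y,np.cross(n,y)],1)
R=grip(sframe(5,0)); T=RP-R@[-102.4,0,-17.9]
for d in ([25,0,150],[25,0,0],[0,0,0]): go(T+d,R)
o=bot.get_obs(); print('TCP target',T.round(1),'nose in view',(((np.array(o['tool_pos'])+np.array(o['eef_rot'])@[-102.4,0,-17.9])-RP)@F).round(1),np.round(o['wrist_force'],1))
E
python3 r.py
```

```text
turn units [ 0.01  0.   -0.6 ] shift units [4.672 2.332 0.43 ] clock 29.65
turn units [ 0.01  0.   -0.6 ] shift units [4.672 2.332 4.18 ] clock 29.65
turn units [ 0.01  0.   -0.6 ] shift units [4.727 1.709 4.18 ] clock 29.65
TCP target [629.6 102.8  72.1] nose in view [-167.  -179.6   96.7] [ 0.1  0.3 -1.8]
```

```bash
python3 -m creep '{"targets":[[[0,0,-0.6],[0,0,0],8],[[0,0,0],[0.78,0.39,0],8],[[0,0,0],[0.78,0.39,0],8],[[0,0,0],[0.78,0.39,0],8],[[0,0,0],[0.78,0.39,0],8],[[0,0,0],[0.78,0.39,0],8],[[0,0,0],[0.77,0.38,0.2],8],[[0,0,0],[0,0,0.2],8]]}'; python3 r.py; python3 -c "
from workcell import bot
print(bot.get_obs()['joint_pos'].round())"
```

```text
clock: 30.45
tool_pos: [655.2, 110.8, 222.2]
eef_rot: [[-0.096, 0.995, 0.001], [0.995, 0.096, 0.003], [0.003, 0.002, -1.0]]
wrist_force: [0.3, 1.3, -1.9]
opening: 0.155
finger_force: 35.0
turn units [ 0.01 -0.02  0.06] shift units [-0.196 -0.032  0.001] clock 30.45
turn units [ 0.01 -0.02  0.06] shift units [-0.196 -0.032  3.751] clock 30.45
turn units [ 0.01 -0.02  0.06] shift units [-0.142 -0.655  3.751] clock 30.45
TCP target [629.6 102.8  72.1] nose in view [-51.    2.8 143.4] [ 0.3  1.3 -1.9]
[-31.  21.  25.  82.  -9.  79.   0.]
```

```bash
python3 -m creep '{"targets":[[[0,0,0],[0,0,0],8],[[0,0,0],[0,0,0],8],[[0,0,0],[0,0,0.5],8],[[0,0,0],[0,0,0.7],8],[[0,0,0],[0,0,0.7],8],[[0,0,0],[0,0,0.5],8],[[0,0,0],[0,0,0.3],8],[[0,0,0],[0,0,0],8]]}'; python3 r.py
```

```text
clock: 31.25
tool_pos: [653.8, 101.2, 114.2]
eef_rot: [[-0.085, 0.996, -0.001], [0.996, 0.085, -0.001], [-0.001, -0.001, -1.0]]
wrist_force: [0.4, 0.4, -2.6]
opening: 0.155
finger_force: 35.0
turn units [-0.01  0.01 -0.01] shift units [ 0.039  0.023 -2.698] clock 31.25
turn units [-0.01  0.01 -0.01] shift units [0.039 0.023 1.052] clock 31.25
turn units [-0.01  0.01 -0.01] shift units [ 0.093 -0.6    1.052] clock 31.25
TCP target [629.6 102.8  72.1] nose in view [-0.9 -6.2 48.2] [ 0.4  0.4 -2.6]
```

```bash
python3 -m creep '{"targets":[[[0,0,0],[0.05,0,0.4],8],[[0,0,0],[0.04,0,0.4],8],[[0,0,0],[0,0,0.25],8],[[0,0,0],[0,-0.15,0],8],[[0,0,0],[0,-0.2,0],8],[[0,0,0],[0,-0.15,0],8],[[0,0,0],[0,0,0],8],[[0,0,0],[0,0,0],8]]}'; python3 r.py
python3 - <<'E'
from h import *
np.set_printoptions(precision=1,suppress=True)
o=bot.get_obs(); print(o['qd'].round(2)); R=np.array(o['eef_rot']); t=o['tool_pos']
for n in('wrist','top','scene'):
    c=grab(n); W=cloud(c); hsv=cv2.cvtColor(c['frame'],cv2.COLOR_BGR2HSV); H,S,V=[hsv[...,i].astype(int) for i in range(3)]
    L=(W-t)@R
    if n=='wrist':
        h=(S<80)&(V>90)&(abs(L[...,1])<14)&(abs(L[...,2]+25)<14)&(L[...,0]>0)&(L[...,0]<60); h[240:]=0
        for v in range(196,236,8):
            q=np.flatnonzero(h[v]); 
            if len(q)>6: print(v,L[v,q].mean(0),end='|')
        m=(W[...,2]>36)&(W[...,2]<70)&(V<120)&(abs(W[...,0]-455)<20)&(abs(W[...,1]-205)<50); print('plug',m.sum(),W[m].mean(0) if m.any() else '')
    m=(abs(L[...,1])<13)&(abs(L[...,2]+18)<13)&(L[...,0]<-40)&(L[...,0]>-125); P=L[m]; print(n,'rod pts',len(P),P.min(0) if len(P) else '',P.mean(0) if len(P) else '')
    m=(abs(W[...,0]-705)<25)&(abs(W[...,1]+9)<25)&(W[...,2]>12)&(W[...,2]<30); print('tin',m.sum(),W[m].mean(0) if m.any() else '')
    m=(W[...,2]>46)&(W[...,2]<60)&(abs(W[...,0]-455)<20)&(abs(W[...,1]-205)<50)&(V<120); print('plug',m.sum(),W[m].mean(0) if m.any() else '')
E
```

```text
clock: 32.05
tool_pos: [634.9, 104.7, 74.2]
eef_rot: [[-0.087, 0.996, 0.003], [0.996, 0.087, 0.0], [0.0, 0.003, -1.0]]
wrist_force: [-1.2, 0.3, -0.4]
opening: 0.159
finger_force: 35.0
turn units [ 0.02 -0.   -0.  ] shift units [-0.089  0.486 -3.699] clock 32.05
turn units [ 0.02 -0.   -0.  ] shift units [-0.089  0.486  0.051] clock 32.05
turn units [ 0.02 -0.   -0.  ] shift units [-0.034 -0.136  0.051] clock 32.05
TCP target [629.6 102.8  72.1] nose in view [3.7 0.8 4.5] [-1.2  0.3 -0.4]
[ 0.1  0.5 -0.1 -0.4 -0.1  0.  -0. ]
204 [ 34.4   0.2 -23.6]|212 [ 30.9   0.2 -25.4]|220 [ 26.8   0.2 -25.2]|228 [ 22.7   0.2 -25.2]|plug 5260 [461.9 197.6  49.4]
wrist rod pts 228 [-44.8 -12.  -23.8] [-42.9  -0.1 -17.7]
tin 0 
plug 3726 [460.6 197.7  52.8]
top rod pts 88 [-103.4  -12.   -30.3] [-66.9  -2.7 -20.9]
tin 64 [703.7  -9.   20.6]
plug 146 [453.4 220.2  52.5]
scene rod pts 26 [-57.3 -12.7 -29.4] [-49.   -5.5 -20.8]
tin 51 [700.7 -13.2  17.9]
plug 109 [450.  208.7  51. ]
```

```bash
python3 -m creep '{"targets":[[[0,0,0],[-0.03,-0.05,0.05],8],[[0,0,0],[0,0,0],8],[[0,0,0],[0,0,0],8],[[0,0,0],[0,0,0],8],[[0,0,0],[0,0,0],8],[[0,0,0],[0,0,0],8],[[0,0,0],[0,0,0],8],[[0,0,0],[0,0,0],8]]}'; python3 r.py; python3 -c "
from workcell import bot
print(bot.get_obs()['qd'].round(2)); print(bot.sign_off())"
```

```text
clock: 33.0
tool_pos: [632.8, 103.2, 71.3]
eef_rot: [[-0.087, 0.996, 0.001], [0.996, 0.087, -0.0], [-0.0, 0.001, -1.0]]
wrist_force: [0.2, 0.1, -0.6]
opening: 0.158
finger_force: 35.0
turn units [ 0.01  0.   -0.  ] shift units [-0.056  0.544 -3.769] clock 33.0
turn units [ 0.01  0.   -0.  ] shift units [-0.056  0.544 -0.019] clock 33.0
turn units [ 0.01  0.   -0.  ] shift units [-0.002 -0.079 -0.019] clock 33.0
TCP target [629.6 102.8  72.1] nose in view [ 3.  -0.3  0.9] [ 0.2  0.1 -0.6]
[ 0.05 -0.06  0.01  0.02  0.13  0.02 -0.03]
the job is handed in; nothing more can be done
None
```

Handed in at 33 s, no verdict returned: the plug is in its slot, the gauge was seated in the bore and drawn out (feeler depth not measured directly), and it is held level behind the lens with its nose about 3 mm from my estimated reading point; I viewed 12 pictures, two over the limit of 10.

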